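Put the washed sauce dishes back in the sloping rack

TASK

Put the three washed white dishes back in the sloping wooden rack: the long dish fully seated in its long recess, one round dish fully seated in the round recess, and the other round dish nested straight into the top of the first. They are stoneware, so set each one down gently rather than dropping it, and do not shift or knock over the spice jar, the salt shaker and the tin that stand about.

Things in the scene. Friction and masses are not known exactly. Their poses are not given: they have to be found in the camera images.
- rack: Rack, fixed, elsewhere each time: oak deck (310 wide, 160 up the slope, 22 thick) on a wire stand, sloping 25 degrees to the front; front edge about 25 mm, back edge about 115 mm above the worktop, turned towards the robot's left. Recesses: long (left), round (middle), square (right, holds a fixed salt box). Origin on the worktop under its middle; x to the high back, y left, z up.
- long_recess (a point): Centre of the floor of the long recess in the rack's deck: 105 x 51 mm, 14 mm deep, mouth chamfered 3 mm. Axes: x up the slope (the recess's long direction), y along the deck's width to the left, z square out of the deck, leaning 25 degrees from vertical to the front.
- round_recess (a point): Centre of the floor of the round recess, in the deck's middle, 102 mm right of the long one: 61 mm across, 14 mm deep, mouth chamfered 3 mm; axes as for the long recess. 102 mm to its right is the fixed salt box (68 x 68 mm, top of its knob 79 mm above the recess floor, measured square to the deck).
- long_dish: White rectangular stoneware dish, 112 (its x) x 58 (its y) x 52 mm high, open on top, walls 4.5 mm, upright on the worktop. Its lowest 18 mm are a foot inset 6 mm all round (100 x 46 mm) that goes into the long recess with 2.5 mm clearance a side. Origin: centre of its underside, z up through its mouth. 0.2 to 0.35 kg.
- round_dish_1: White round stoneware dish 54 mm high, open on top, upright: lowest 18 mm a foot of 56 mm diameter, above it a wall 68 outside, 61 inside, cavity 31 deep. The foot fits the round recess and the other round dish's mouth (2.5 mm clearance a side); nested, the shoulder rests on the lower rim, undersides 36 mm apart. Origin: centre of underside, z up through the mouth. 0.13 to 0.22 kg.
- round_dish_2: The other round dish, the same in every way; either may be the lower one.
- pepper_jar: Bystander: spice jar with a yellow cap, 45 mm across, 100 mm high; origin at the centre of its underside.
- shaker: Bystander: glass salt shaker with a grey top, 44 mm across, 90 mm high; origin at the centre of its underside.
- tin: Bystander: food tin, 75 mm across, 58 mm high; origin at the centre of its underside.

How it is judged:
At the end, for the whole second after the job is handed in: Long dish in the long recess, one round dish in the round recess: underside within 4 mm of the floor, 5 mm of centre, 0.07 rad of square (length 0.12 rad); other round dish nested in it, underside 30-40 mm above the first's, within 5 mm and 0.07 rad of its axis; all at rest (x of long_dish in the frame of long_recess between -0.005 and 0.005 m and y of long_dish in the frame of long_recess between -0.005 and 0.005 m and z of long_dish in the frame of long_recess between -0.004 and 0.004 m and angle between the z axis of long_dish and the z axis of long_recess, either way round below 0.07 rad and angle between the x axis of long_dish and the x axis of long_recess, either way round below 0.12 rad and z of each of round_dish_1, round_dish_2 in the frame of round_recess above -0.004 m and ((x of round_dish_1 in the frame of round_recess between -0.005 and 0.005 m and y of round_dish_1 in the frame of round_recess between -0.005 and 0.005 m and z of round_dish_1 in the frame of round_recess between -0.004 and 0.004 m and angle between the z axis of round_dish_1 and the z axis of round_recess, either way round below 0.07 rad and x of round_dish_2 in the frame of round_dish_1 between -0.005 and 0.005 m and y of round_dish_2 in the frame of round_dish_1 between -0.005 and 0.005 m and z of round_dish_2 in the frame of round_dish_1 between 0.03 and 0.04 m and angle between the z axis of round_dish_2 and the z axis of round_dish_1, either way round below 0.07 rad) or (x of round_dish_2 in the frame of round_recess between -0.005 and 0.005 m and y of round_dish_2 in the frame of round_recess between -0.005 and 0.005 m and z of round_dish_2 in the frame of round_recess between -0.004 and 0.004 m and angle between the z axis of round_dish_2 and the z axis of round_recess, either way round below 0.07 rad and x of round_dish_1 in the frame of round_dish_2 between -0.005 and 0.005 m and y of round_dish_1 in the frame of round_dish_2 between -0.005 and 0.005 m and z of round_dish_1 in the frame of round_dish_2 between 0.03 and 0.04 m and angle between the z axis of round_dish_1 and the z axis of round_dish_2, either way round below 0.07 rad)) and linear speed of each of long_dish, round_dish_1, round_dish_2 below 0.02 m/s); the robot touches nothing.
It fails at once if the spice jar with a yellow cap is shifted more than 30 mm or tipped over (distance of pepper_jar from where it was at the start of the episode above 0.03 m or angle between pepper_jar's own z axis and vertical above 0.5 rad).
It fails at once if the salt shaker is shifted more than 30 mm or tipped over (distance of shaker from where it was at the start of the episode above 0.03 m or angle between shaker's own z axis and vertical above 0.5 rad).
It fails at once if the food tin is shifted more than 30 mm or tipped over (distance of tin from where it was at the start of the episode above 0.03 m or angle between tin's own z axis and vertical above 0.5 rad).
It fails at once if a dish is banged on the rack or on the other dish (more than 120 N) (contact force between any of long_dish, round_dish_1, round_dish_2 and rack above 120 N or contact force between round_dish_1 and round_dish_2 above 120 N).
It fails at once if a dish is dropped (falls free of the fingers at more than 0.5 m/s) ((linear speed of long_dish above 0.5 m/s and contact force between the fingers and long_dish below 0.05 N) or (linear speed of round_dish_1 above 0.5 m/s and contact force between the fingers and round_dish_1 below 0.05 N) or (linear speed of round_dish_2 above 0.5 m/s and contact force between the fingers and round_dish_2 below 0.05 N)).
It also fails if it takes over 69 s, if anything falls off the work surface, if the arm or the gripper's body presses on something with over 40 N, if the wrist force passes 120 N, or if a joint passes its speed limit or range.

ROBOT

A 7-joint arm with a two-finger parallel gripper is mounted at the origin on a cart in front of the work surface, level with it; the furniture and walls round the work are solid. World frame = base frame: x ahead of the robot, y to its left, z up, the work surface at z = 0. Lengths are in m, angles in rad, forces in N, time in s.
With the tool pointing down it reaches from about 0.4 to 0.85 m from the base axis. Payload 4.5 kg.
Tool frame: the origin (TCP) lies midway between the tips of the shut fingers; the grasp point (between the pads) lies 19 mm behind it; z points along the fingers, y is the line along which they close (so a half turn about z gives the same grasp; the last joint's range is limited). The gripper opens to 88 mm and grips with 3 to 60 N. Pads are 18 mm wide; open, the fingers measure 123 mm over their backs; the gripper's body (75 mm by 187 mm) begins 45 mm behind the grasp point.
Start: joints at [1.165, 0.689, -0.195, 1.565, 0.157, 0.902, -0.215], TCP at [0.266, -0.566, 0.207] pointing down, gripper open.
Joint ranges: [-3.01, 3.01], [-0.46, 2.08], [-1.47, 1.51], [0.13, 2.56], [-1, 4.14], [0.04, 2.09], [-2.66, 2.66]. Speed limits (rad/s): [2.57, 2.57, 3.14, 3.14, 3.14, 3.14, 3.14].

INTERFACE

Orientations are given as a unit quaternion [x, y, z, w].
In Python, from plant import sensors, eyes, finish_job gives the robot as it stands.
- The arm moves only by the tool send_rows, never from a script. Its argument "rows" is text: rows parted by semicolons, each of 4 numbers parted by spaces: the shift along the tool's x, y, z normalised to -1 to 1, where 1 is 30 cm, then the turn about the tool's z normalised to -1 to 1, where 1 is 2 pi rad. A call has 1 to 10 rows; each row is the pose to reach, as a shift and turn from the pose commanded when the call began, along the tool's axes at that moment, turning the shorter way round; what a row does not reach only later rows make up. A row lasts 1/12 s, in which the tool goes at most 41.7 mm and 7.16 degrees, less where a joint would pass 70% of its speed; a pose out of reach is approached as far as the arm can. A call with a number of a shift or a turn outside -1 to 1 is refused whole. A call with a gripper value outside its range is refused whole. "jaw" is the closure, from -1 (fully open) to 1 (shut), set as the call begins (left out, the last holds). The fingers move at their own pace and stop on an object; "force" is the grip in N (left out, the last holds). Time passes only in rows, so rows that repeat a pose let the fingers close. It gives the time, the measured TCP pose, the force, the opening and the grip force at its end, in the units of the state.
- sensors.get_state(): the state, without advancing time (a new reading comes with each control period).
- eyes.snapshot(name): name is "scene" or "top"; returns (picture, depth): 400x640x3 uint8, red, green, blue; 400x640 float32, m along the optical axis (not along the pixel's ray), 0 where there is no reading.
- eyes.calibration(name): a dict with "fov_y" (degrees; the focal length in pixels is half the picture's height over the tangent of half this angle, whatever the lens; pixels are square), "cx", "cy" (the principal point, pixels), "dist_coeffs" ([k1, k2, p1, p2, k3] as OpenCV has them; the pictures are not rectified), "world_from_camera" (4x4, takes a point from camera to world coordinates). Camera axes: x right, y down, z forward; pixel columns grow to the right and rows downward; lengths in m; the calibration is good to about 2 mm. A picture is of the moment at which its call begins. calibration takes no time and is no camera call.
- finish_job(): hands the job in; it is judged then, once.
The state is a dict: "clock": time; "q": joint angles; "qd": joint speeds; "joint_torque": joint torques, N m; "tool_pos": TCP position; "eef_rot": TCP orientation; "contact_force": force on the tool from outside, world axes, zero at the start; "moment": the same for the moment, N m; "opening": opening from 0.0 (shut) to 1.0 (fully open); "finger_force": force on a finger pad.
Only numpy, scipy, OpenCV 4.12 (cv2) and the standard library are available. Lean on these libraries where they do the work, as an engineer would, in place of code of your own. Each camera call takes 0.05 s, during which the arm holds its last target. There are 200 camera calls.

## Working session

There is one attempt and no reset: what is moved stays moved. The work goes in short steps, Python scripts to look and compute and a tool call to move; the robot and the scene stay as the last step left them, time stands still between calls to the robot, and variables do not carry over. Pictures are saved under pics/ and viewed, at most 10 in all, crops included, and the job is handed in when it is done.

Besides the shell and the picture viewer there is one more tool, called as name(argument=value, ...) on one line, values as JSON. send_rows: Moves the arm, as the interface text tells. Scaled input: -1 to 1 covers 30 cm each way for a shift and 2 pi rad each way for a turn. Its arguments: {"type":"object","properties":{"rows":{"type":"string"},"jaw":{"type":"number"},"force":{"type":"number"}},"required":["rows"]}

```bash
ls; mkdir -p pics
cat > h.py <<'E'
import numpy as np, cv2
from plant import sensors, eyes, finish_job
def cal(n):
    c=eyes.calibration(n); f=200/np.tan(np.radians(c["fov_y"])/2)
    K=np.array([[f,0,c["cx"]],[0,f,c["cy"]],[0,0,1]]); return K,np.array(c["dist_coeffs"],float),np.array(c["world_from_camera"])
def cloud(n,depth):
    K,D,T=cal(n); h,w=depth.shape
    uv=np.stack(np.meshgrid(np.arange(w),np.arange(h)),-1).reshape(-1,1,2).astype(np.float32)
    r=cv2.undistortPoints(uv,K,D).reshape(h,w,2)
    P=np.dstack([r*depth[...,None],depth]); P=P@T[:3,:3].T+T[:3,3]; P[depth<=0]=np.nan; return P
def proj(n,pts):
    K,D,T=cal(n); R=T[:3,:3].T
    return cv2.projectPoints(np.array(pts,float).reshape(-1,1,3),cv2.Rodrigues(R)[0],-R@T[:3,3],K,D)[0].reshape(-1,2)
def snap(n,tag):
    im,d=eyes.snapshot(n); cv2.imwrite(f"pics/{tag}_{n}.png",im[...,::-1]); np.save(f"pics/{tag}_{n}.npy",d); np.save(f"pics/{tag}_{n}_rgb.npy",im); return im,d,cloud(n,d)
E
python3 - <<'E'
from h import *
s=sensors.get_state(); print(s)
for n in("scene","top"):
    im,d,P=snap(n,"a"); K,D,T=cal(n); print(n,K[0,0],K[:2,2],D,T.round(4).tolist(),(d>0).mean())
E
```

```text
pics
{'clock': 0.0, 'q': array([ 1.16478967,  0.68994768, -0.19452189,  1.56632103,  0.15729656,
        0.90249024, -0.21507454]), 'qd': array([-0.00190156, -0.00129404, -0.00041235,  0.00028729, -0.00154609,
        0.00106314, -0.00071255]), 'joint_torque': array([-4.28046851e-04, -5.27561688e+01, -1.26665957e+00, -1.53428113e+01,
       -5.26303018e-02,  6.60761187e-03,  1.30760650e-04]), 'tool_pos': array([ 0.26577351, -0.56493312,  0.20603906]), 'eef_rot': array([ 9.75906050e-01,  2.18189354e-01, -2.53147121e-04, -8.50570797e-04]), 'contact_force': array([ 0.1486555 ,  0.12175294, -0.50373941]), 'moment': array([0.00418009, 0.0272271 , 0.07463892]), 'finger_force': 0.0, 'opening': 0.9974257144422767}
scene 497.91365142809707 [317.81132344 205.23212557] [-0.00984091  0.          0.          0.          0.        ] [[0.9934, -0.054, 0.1009, 0.4258], [-0.1143, -0.4407, 0.8903, -1.0581], [-0.0036, -0.896, -0.444, 0.6436], [0.0, 0.0, 0.0, 1.0]] 0.99584375
top 469.2323437019227 [322.02968787 198.84298369] [0.01152706 0.         0.         0.         0.        ] [[0.0236, -0.9793, 0.201, 0.3136], [-0.9997, -0.0237, 0.002, 0.0878], [0.0028, -0.201, -0.9796, 1.2307], [0.0, 0.0, 0.0, 1.0]] 0.9959765625
```

```bash
ls pics
```

```text
a_scene.npy
a_scene.png
a_scene_rgb.npy
a_top.npy
a_top.png
a_top_rgb.npy
```

View pics/a_top.png

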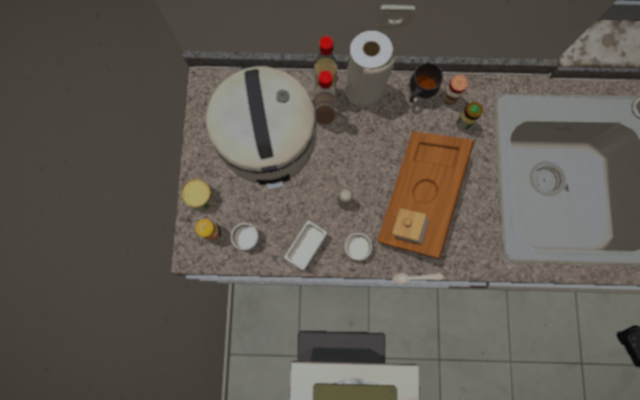

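View pics/a_scene.png

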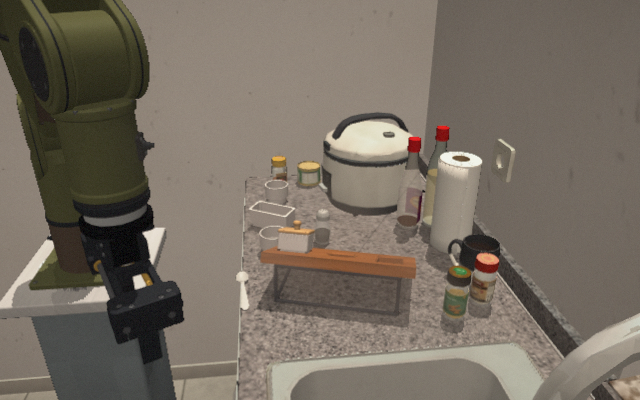

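```bash
cat > meas.py <<'E'
from h import *
def deck(tag):
    im=np.load(f"pics/{tag}_top_rgb.npy"); P=cloud("top",np.load(f"pics/{tag}_top.npy"))
    hsv=cv2.cvtColor(im,cv2.COLOR_RGB2HSV)
    m=((hsv[...,0]<18)&(hsv[...,1]>120)&(P[...,2]>.015)&(P[...,2]<.15)).astype(np.uint8)
    n,l,st,_=cv2.connectedComponentsWithStats(m); m=l==1+st[1:,4].argmax()
    p=P[m]
    for k in range(15):
        c=p.mean(0); nrm=np.linalg.svd(p-c)[2][2]; nrm*=np.sign(nrm[2])
        q=P[m]; d=(q-c)@nrm; p=q[np.abs(d-np.median(d) if k<1 else d)<(.008 if k<5 else .003)]
    return P,m,p,c,nrm
if __name__=="__main__":
    P,m,p,c,nrm=deck("a"); im=np.load("pics/a_top_rgb.npy")
    print("deck n",nrm,"tilt",np.degrees(np.arccos(nrm[2])),"c",c,len(p),m.sum(),"std",((p-c)@nrm).std())
    Y=np.cross([0,0,1],-np.r_[nrm[:2],0]); Y/=np.linalg.norm(Y); X=np.cross(Y,nrm)
    uv=np.c_[(p-c)@X,(p-c)@Y]; r=cv2.minAreaRect((uv*1000).astype(np.float32)); print("X",X,"Y",Y,"rect",r)
    print("pct",np.percentile(uv,[.5,99.5],axis=0))
    # all near points: floor of recesses
    Q=P.reshape(-1,3); w=np.c_[(Q-c)@X,(Q-c)@Y,(Q-c)@nrm]
    f=w[(np.abs(w[:,2]+.014)<.004)&(np.abs(w[:,0])<.07)&(np.abs(w[:,1])<.145)]
    np.save("pics/deckw.npy",w)
    for nm,a in(("long",f[f[:,1]>.05]),("round",f[np.abs(f[:,1])<.05])):
        print(nm,len(a),a.mean(0),np.percentile(a,[3,97],axis=0)*1000)
    # white things
    hsv=cv2.cvtColor(im,cv2.COLOR_RGB2HSV)
    g=((P[...,2]>.04)&(P[...,2]<.062)&(hsv[...,1]<60)&(hsv[...,2]>110)).astype(np.uint8)
    n,l,st,ce=cv2.connectedComponentsWithStats(g,connectivity=8)
    for i in range(1,n):
        if st[i,4]<40: continue
        q=P[l==i]; (cc,rr),_=(cv2.minEnclosingCircle((q[:,:2]*1000).astype(np.float32)),0)
        print(ce[i],st[i,4],"z",np.percentile(q[:,2],[10,50,90]).round(3),"circ",np.round(cc,1),round(rr,1),"rect",cv2.minAreaRect((q[:,:2]*1000).astype(np.float32)))
    for u,v in((207,229),(196,193),(345,196)): print((u,v),P[v,u])
E
python3 meas.py
```

```text
deck n [0.12729071 0.40213461 0.90668894] tilt 24.94827588689179 c [ 0.5730488  -0.16992637  0.08340202] 4460 7164 std 0.0015118908285089818
X [-0.27362045 -0.86441696  0.42179991] Y [ 0.95337764 -0.30177984  0.        ] rect ((-5.0805206298828125, 3.729278564453125), (161.4146728515625, 310.3619079589844), 0.08992420881986618)
pct [[-0.08447117 -0.1501993 ]
 [ 0.07463182  0.15632968]]
long 651 [-0.00641432  0.10913904 -0.01382226] [[-55.80785714  86.43903908 -17.22744318]
 [ 41.15765606 131.62814142 -10.74303327]]
round 363 [-0.00750162  0.00627713 -0.01392762] [[-32.31046119 -19.09517717 -17.18493903]
 [ 17.33858884  30.92605118 -10.66657699]]
[601.45968883  56.71994342] 707 z [0.056 0.059 0.061] circ [ 971.8 -654.1] 108.6 rect ((971.2944946289062, -654.0184936523438), (54.91221237182617, 215.23976135253906), 1.830283522605896)
[305.50530035 244.08127208] 283 z [0.048 0.053 0.056] circ [438.5 128.7] 60.7 rect ((438.0869140625, 128.66836547851562), (58.55445861816406, 111.97696685791016), 59.19659423828125)
[243.06622517 235.39735099] 151 z [0.046 0.054 0.057] circ [456.4 284.3] 35.4 rect ((455.371337890625, 284.4906311035156), (65.80795288085938, 66.55899047851562), 2.7568447589874268)
[358.21052632 245.57894737] 152 z [0.047 0.054 0.058] circ [437.3  -3.4] 33.9 rect ((436.77764892578125, -2.860881805419922), (65.51258087158203, 65.59180450439453), 0.8206708431243896)
(207, 229) [0.46452391 0.36768174 0.09797536]
(196, 193) [0.56109931 0.41157828 0.06074209]
(345, 196) [0.55631185 0.03325538 0.08967706]
```

```bash
cat > g.py <<'E'
import json,sys,numpy as np
from plant import sensors
# rack geometry (world)
n=np.array([.1273,.4021,.9067]); X=np.array([-.2736,-.8644,.4218]); Y=np.array([.9534,-.3018,0])
C=np.array([.57305,-.16993,.0834])-.0052*X+.0042*Y   # deck-top centre
RF=C-.014*n; LF=RF+.102*Y
PSIR=72.43; E=np.array([-.3018,-.9534,0]); Z=np.array([0,0,1.])
def load(): return json.load(open("cmd.json"))
def upd(sx,sy,sz,t):  # add a commanded shift (normalised)
    c=load(); x,y,z,p=c; a=np.radians(p); s=np.array([sx,sy,sz])*.3
    c=[x+s[0]*np.cos(a)+s[1]*np.sin(a), y+s[0]*np.sin(a)-s[1]*np.cos(a), z-s[2], p-t*360]
    json.dump(c,open("cmd.json","w")); return c
def to(P,psi,c=None):
    c=c or load(); a=np.radians(c[3]); d=np.array(P)-c[:3]
    s=np.array([d[0]*np.cos(a)+d[1]*np.sin(a), d[0]*np.sin(a)-d[1]*np.cos(a), -d[2]])/.3
    return np.r_[s,(c[3]-psi)/360].round(4), "rows>=%.1f/%.1f"%(np.linalg.norm(d)/.0417,abs(c[3]-psi)/7.16)
def meas():
    s=sensors.get_state(); q=s["eef_rot"]; psi=np.degrees(2*np.arctan2(q[1],q[0])); psi=(psi+180)%360-180
    return "t %.2f pos %s psi %.2f tilt %.4f F %s op %.3f ff %.1f q %s"%(s["clock"],s["tool_pos"].round(4),psi,np.hypot(q[2],q[3])*2,s["contact_force"].round(1),s["opening"],s["finger_force"],s["q"].round(2))
def arc(F,half,h,Bu,ts,vert=False):
    """TCP points: foot corner B at (Bu,0) in the recess frame F, tilt t (deg) left"""
    out=[]
    for t,b in zip(ts,Bu):
        t=np.radians(t); u=b-half*np.cos(t)+h*np.sin(t); H=half*np.sin(t)+h*np.cos(t)
        out.append(F+u*X+H*n-.019*Z)
    return out
E
python3 - <<'E'
from g import *
json.dump([.266,-.566,.207,25.2],open("cmd.json","w"))
print(meas()); print("C",C,"RF",RF,"LF",LF)
print(to([.45,-.28,.207],25.2)); 
c=load()
upd(*to([.45,-.28,.207],25.2)[0]); print(to([.438,.0,.207],89)); upd(*to([.438,.0,.207],89)[0]); print(to([.4383,.1287,.16],149.2))
json.dump(c,open("cmd.json","w"))
E
```

```text
t 0.10 pos [ 0.2658 -0.565   0.2061] psi 25.20 tilt 0.0016 F [-0.1  0.1  0.5] op 1.001 ff 0.0 q [ 1.16  0.69 -0.19  1.57  0.16  0.9  -0.22]
C [ 0.578477   -0.16670268  0.08120664] RF [ 0.5766948  -0.17233208  0.06851284] LF [ 0.6739416  -0.20311568  0.06851284]
(array([ 0.9609, -0.6015, -0.    ,  0.    ]), 'rows>=8.2/0.0')
(array([ 0.3612, -0.8615, -0.    , -0.1772]), 'rows>=6.7/8.9')
(array([ 0.4289, -0.0066,  0.1567, -0.1672]), 'rows>=3.3/8.4')
```

send_rows(rows="0.96 -0.6 0 0;0.96 -0.6 0 0;0.96 -0.6 0 0;0.96 -0.6 0 0;0.96 -0.6 0 0;0.96 -0.6 0 0;0.96 -0.6 0 0;0.96 -0.6 0 0;0.96 -0.6 0 0;0.96 -0.6 0 0", jaw=-1, force=10)

```text
clock: 0.93
tool_pos: [0.4523, -0.2761, 0.2067]
eef_rot: [0.975, 0.222, 0.001, -0.001]
contact_force: [-0.3, -0.9, 0.6]
opening: 0.999
finger_force: 0.0
```

send_rows(rows="0.36 -0.86 0 -0.177;0.36 -0.86 0 -0.177;0.36 -0.86 0 -0.177;0.36 -0.86 0 -0.177;0.36 -0.86 0 -0.177;0.36 -0.86 0 -0.177;0.36 -0.86 0 -0.177;0.36 -0.86 0 -0.177;0.36 -0.86 0 -0.177;0.36 -0.86 0 -0.177")

```text
clock: 1.77
tool_pos: [0.4377, -0.0023, 0.2065]
eef_rot: [0.713, 0.701, -0.001, 0.0]
contact_force: [0.5, -0.0, -0.1]
opening: 0.997
finger_force: 0.0
```

Run:
```python
from g import *
upd(.96,-.6,0,0);print(upd(.36,-.86,0,-.177)); print(meas())
print(to([.4383,.1287,.14],149.2))
```

```text
[np.float64(0.437820183071042), np.float64(-0.0010771515601146198), np.float64(0.207), 88.92]
t 1.77 pos [ 0.4377 -0.0023  0.2065] psi 88.97 tilt 0.0012 F [ 0.5 -0.  -0.1] op 0.997 ff 0.0 q [ 0.22  0.48 -0.47  2.09  0.36  0.64 -0.52]
(array([ 0.4325, -0.0066,  0.2233, -0.1674]), 'rows>=3.5/8.4')
```

send_rows(rows="0.4325 -0.0066 0.2233 -0.1674;0.4325 -0.0066 0.2233 -0.1674;0.4325 -0.0066 0.2233 -0.1674;0.4325 -0.0066 0.2233 -0.1674;0.4325 -0.0066 0.2233 -0.1674;0.4325 -0.0066 0.2233 -0.1674;0.4325 -0.0066 0.2233 -0.1674;0.4325 -0.0066 0.2233 -0.1674;0.4325 -0.0066 0.2233 -0.1674;0.4325 -0.0066 0.2233 -0.1674")

```text
clock: 2.6
tool_pos: [0.4389, 0.1268, 0.1393]
eef_rot: [0.268, 0.963, -0.001, -0.0]
contact_force: [-0.0, 0.1, -0.1]
opening: 1.0
finger_force: 0.0
```

Run:
```python
from g import *
print(upd(.4325,-.0066,.2233,-.1674)); print(meas())
from h import *
im,d,P=snap("top","b"); cv2.imwrite("pics/b_crop.png",cv2.resize(im[180:300,180:400,::-1],None,fx=3,fy=3,interpolation=cv2.INTER_CUBIC))
```

```text
[np.float64(0.43828611986640215), np.float64(0.12868711857193188), np.float64(0.14001), 149.184]
t 2.60 pos [0.4389 0.1268 0.1393] psi 148.87 tilt 0.0015 F [-0.   0.1 -0.1] op 1.000 ff 0.0 q [ 0.03  0.66 -0.65  2.11  0.72  0.6  -0.11]
```

View pics/b_crop.png

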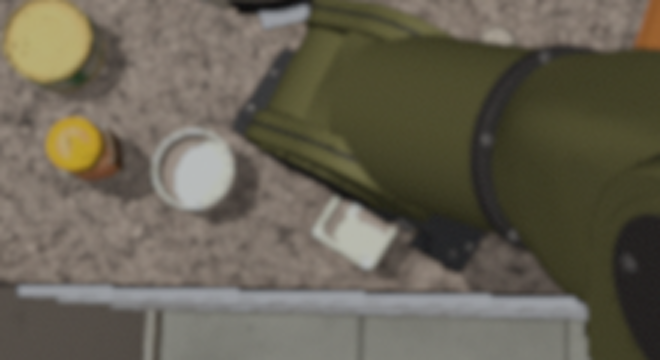

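send_rows(rows="0 0 0.1 0;0 0 0.2 0;0 0 0.27 0;0 0 0.32 0;0 0 0.36 0;0 0 0.38 0;0 0 0.395 0;0 0 0.3967 0;0 0 0.3967 0;0 0 0.3967 0")

```text
clock: 3.48
tool_pos: [0.4389, 0.1291, 0.0214]
eef_rot: [0.266, 0.964, 0.0, 0.0]
contact_force: [-0.3, 0.0, 0.1]
opening: 1.0
finger_force: 0.0
```

send_rows(rows="0 0 0 0;0 0 0 0;0 0 0 0;0 0 0 0;0 0 0 0;0 0 0 0;0 0 0 0;0 0 0 0", jaw=1, force=12)

```text
clock: 4.15
tool_pos: [0.4384, 0.1291, 0.0208]
eef_rot: [0.266, 0.964, -0.0, 0.0]
contact_force: [-0.8, 0.8, -0.0]
opening: 0.416
finger_force: 0.0
```

Run:
```python
from g import *
print(upd(0,0,.3967,0)); print(meas())
ts=[25,20,15,10,5,0]
for p in arc(LF,.050,.040,[.0475]*5+[.049],ts): print(p.round(4))
p0=arc(LF,.050,.040,[.0475],[25])[0]
upd(0,0,-.5,0); 
print(to(p0+[0,0,.1],PSIR)); upd(0,0,.5,0)
```

```text
[np.float64(0.43828611986640215), np.float64(0.12868711857193188), np.float64(0.021000000000000005), 149.184]
t 4.15 pos [0.4384 0.1291 0.0208] psi 149.18 tilt 0.0001 F [-0.8  0.8 -0. ] op 0.416 ff 0.0 q [-0.2   0.85 -0.31  2.19  1.09  0.26 -0.44]
[ 0.676  -0.1965  0.1096]
[ 0.677  -0.1934  0.1051]
[ 0.6779 -0.1906  0.1003]
[ 0.6786 -0.1883  0.0953]
[ 0.6792 -0.1864  0.0901]
[ 0.6793 -0.1862  0.0854]
(array([-1.2359, -0.5251, -0.1286,  0.2132]), 'rows>=9.7/10.7')
```

Run:
```python
from g import *
from h import *
im,d,P=snap("scene","c"); cv2.imwrite("pics/c_crop.png",cv2.resize(im[120:290,180:400,::-1],None,fx=3,fy=3,interpolation=cv2.INTER_CUBIC)); print(meas())
```

```text
t 4.20 pos [0.4384 0.1291 0.0208] psi 149.18 tilt 0.0001 F [-1.1  0.4 -0.2] op 0.374 ff 0.0 q [-0.2   0.85 -0.31  2.19  1.09  0.26 -0.44]
```

View pics/c_crop.png

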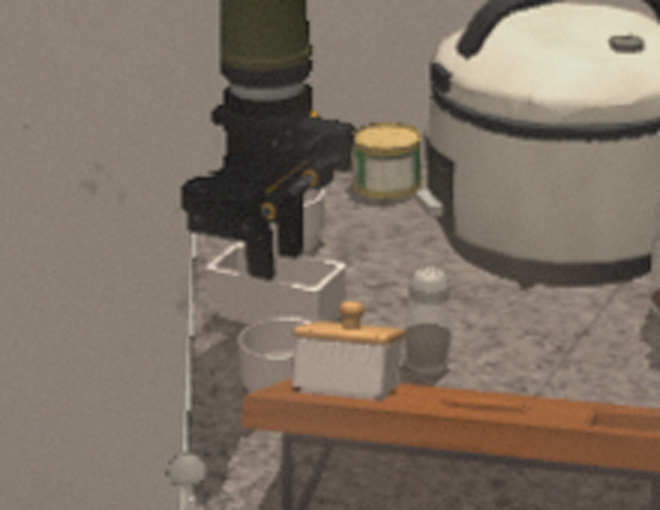

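Run:
```python
from g import *
from h import *
P=cloud("scene",np.load("pics/c_scene.npy"))
pr=lambda cx,cy:(180+cx/3,120+cy/3)
print("TCP proj crop",[( (u-180)*3,(v-120)*3) for u,v in proj("scene",[[.4384,.1291,.0208],[.4384,.1291,.085]])])
for nm,c in dict(tip1=(260,270),fing1=(258,250),fing2=(290,240),rimL=(212,268),rimR=(340,266),rimF=(322,289),rimB=(238,251),front=(270,300)).items():
    u,v=pr(*c); print(nm,P[int(v),int(u)].round(4))
```

```text
TCP proj crop [(np.float64(278.0779785944115), np.float64(293.9296333007861)), (np.float64(274.85863402789454), np.float64(228.98925810740093))]
tip1 [0.4219 0.1002 0.0603]
fing1 [0.4229 0.1003 0.0805]
fing2 [0.4497 0.1427 0.0672]
rimL [0.3798 0.1324 0.0497]
rimR [0.4936 0.1281 0.0478]
rimF [0.475  0.0863 0.0467]
rimB [0.4037 0.1728 0.0463]
front [0.4308 0.0935 0.034 ]
```

Run:
```python
from g import *
from h import *
im,d,P=snap("scene","d"); print(meas())
cv2.imwrite("pics/d_crop.png",cv2.resize(im[175:255,235:315,::-1],None,fx=7,fy=7,interpolation=cv2.INTER_NEAREST))
for u in (266,267,277):
    print(u); 
    for v in range(192,222,2): print(v,im[v,u],P[v,u].round(3))
print("table",P[260,270].round(4),P[230,330].round(4),P[150+70,300+40].round(4))
```

```text
t 4.25 pos [0.4384 0.1291 0.0208] psi 149.18 tilt 0.0001 F [-0.9  0.2 -0.4] op 0.329 ff 0.0 q [-0.2   0.85 -0.31  2.19  1.09  0.26 -0.44]
266
192 [29 27 27] [0.424 0.044 0.137]
194 [32 31 28] [0.424 0.039 0.134]
196 [37 37 34] [0.424 0.037 0.13 ]
198 [36 36 35] [0.424 0.042 0.122]
200 [38 37 34] [0.423 0.046 0.115]
202 [38 36 32] [0.423 0.097 0.085]
204 [43 42 37] [0.423 0.103 0.076]
206 [38 36 35] [0.422 0.1   0.072]
208 [44 43 40] [0.422 0.101 0.066]
210 [45 44 40] [0.422 0.1   0.06 ]
212 [91 85 78] [0.422 0.106 0.052]
214 [134 122 113] [0.421 0.1   0.049]
216 [133 121 111] [0.421 0.105 0.04 ]
218 [131 119 109] [0.421 0.104 0.035]
220 [135 124 111] [0.42  0.105 0.028]
267
192 [47 47 42] [0.427 0.056 0.132]
194 [29 27 28] [0.427 0.085 0.113]
196 [30 29 29] [0.426 0.097 0.102]
198 [39 39 37] [0.426 0.096 0.097]
200 [37 36 35] [0.426 0.096 0.091]
202 [39 35 33] [0.426 0.098 0.084]
204 [37 37 34] [0.425 0.099 0.078]
206 [41 40 39] [0.425 0.094 0.075]
208 [44 42 40] [0.425 0.101 0.066]
210 [37 36 34] [0.424 0.097 0.062]
212 [85 81 73] [0.424 0.104 0.053]
214 [135 122 112] [0.424 0.103 0.047]
216 [133 120 110] [0.424 0.099 0.043]
218 [134 122 113] [0.423 0.105 0.034]
220 [130 118 107] [0.423 0.103 0.029]
277
192 [33 32 30] [0.453 0.14  0.092]
194 [34 30 32] [0.453 0.141 0.085]
196 [32 31 31] [0.453 0.145 0.078]
198 [37 37 36] [0.452 0.138 0.075]
200 [36 30 30] [0.452 0.139 0.069]
202 [34 34 32] [0.452 0.136 0.064]
204 [37 35 36] [0.452 0.136 0.058]
206 [88 80 73] [0.451 0.136 0.052]
208 [134 119 109] [0.451 0.145 0.042]
210 [133 120 110] [0.451 0.148 0.034]
212 [134 121 112] [0.451 0.147 0.029]
214 [162 150 137] [0.451 0.152 0.02 ]
216 [132 120 109] [0.449 0.083 0.05 ]
218 [137 124 114] [0.449 0.089 0.041]
220 [135 122 111] [0.449 0.089 0.035]
table [ 0.4253 -0.2011  0.0987] [0.5795 0.0279 0.0305] [ 6.222e-01  1.351e-01 -4.000e-04]
```

View pics/d_crop.png

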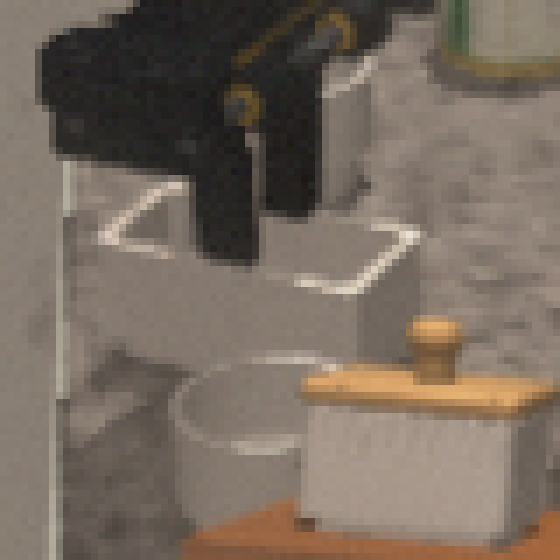

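Run:
```python
from g import *
from h import *
P=cloud("scene",np.load("pics/a_scene.npy"))
Q=P[270:370,90:200].reshape(-1,3); m=(np.hypot(Q[:,0]-.266,Q[:,1]+.566)<.08)&(Q[:,2]>.15)&(Q[:,2]<.3); Q=Q[m]
print(len(Q)); 
for lo in np.arange(.16,.30,.01):
    s=Q[(Q[:,2]>=lo)&(Q[:,2]<lo+.01)]; print(round(lo,2),len(s), s.mean(0).round(3) if len(s) else "", (s.max(0)-s.min(0)).round(3) if len(s) else "")
```

```text
740
0.16 0  
0.17 0  
0.18 0  
0.19 0  
0.2 0  
0.21 0  
0.22 0  
0.23 8 [ 0.288 -0.614  0.238] [0.019 0.008 0.004]
0.24 121 [ 0.289 -0.617  0.246] [0.021 0.011 0.01 ]
0.25 131 [ 0.289 -0.618  0.255] [0.022 0.012 0.01 ]
0.26 142 [ 0.289 -0.619  0.265] [0.022 0.013 0.01 ]
0.27 216 [ 0.274 -0.585  0.275] [0.061 0.111 0.01 ]
0.28 122 [ 0.254 -0.54   0.282] [0.063 0.112 0.006]
0.29 0
```

send_rows(rows="0 0 -0.04 0;0 0 -0.04 0;0 0 -0.04 0;0 0 -0.04 0;0 0 -0.04 0;0 0 -0.04 0;0 0 -0.04 0;0 0 -0.04 0;0 0 -0.04 0;0 0 -0.04 0", jaw=-1)

```text
clock: 5.08
tool_pos: [0.4384, 0.1291, 0.0327]
eef_rot: [0.266, 0.964, -0.0, -0.0]
contact_force: [0.1, 0.1, -0.2]
opening: 0.997
finger_force: 0.0
```

send_rows(rows="0 0 0.04 0;0 0 0.07 0;0 0 0.1 0;0 0 0.12 0;0 0 0.135 0;0 0 0.145 0;0 0 0.15 0;0 0 0.15 0")

```text
clock: 5.75
tool_pos: [0.4383, 0.1292, -0.0124]
eef_rot: [0.265, 0.964, -0.0, -0.0]
contact_force: [-0.8, -0.4, 0.1]
opening: 0.999
finger_force: 0.0
```

send_rows(rows="0 0 0 0;0 0 0 0;0 0 0 0;0 0 0 0;0 0 0 0;0 0 0 0;0 0 0 0;0 0 0 0", jaw=1, force=12)

```text
clock: 6.42
tool_pos: [0.4386, 0.1292, -0.012]
eef_rot: [0.266, 0.964, 0.0, 0.0]
contact_force: [-0.6, 0.2, 2.2]
opening: 0.66
finger_force: 12.0
```

Run:
```python
from g import *
print(upd(0,0,.11,0)); print(meas())
from h import *
im,d,P=snap("scene","e")
for u,r in((267,range(204,230,2)),(277,range(200,222,2))):
    for v in r: print(u,v,im[v,u],P[v,u].round(3))
```

```text
[np.float64(0.43828611986640215), np.float64(0.12868711857193188), np.float64(-0.01200000000000001), 149.184]
t 6.42 pos [ 0.4386  0.1292 -0.012 ] psi 149.18 tilt 0.0005 F [-0.6  0.2  2.2] op 0.660 ff 12.0 q [-0.31  0.91 -0.13  2.2   1.26  0.11 -0.61]
267 204 [34 32 29] [0.425 0.04  0.107]
267 206 [48 42 35] [0.425 0.044 0.1  ]
267 208 [43 39 39] [0.425 0.043 0.094]
267 210 [48 47 43] [0.425 0.042 0.09 ]
267 212 [48 46 42] [0.424 0.044 0.083]
267 214 [48 45 43] [0.424 0.084 0.057]
267 216 [52 48 44] [0.424 0.086 0.05 ]
267 218 [50 45 42] [0.423 0.09  0.042]
267 220 [50 46 43] [0.423 0.084 0.039]
267 222 [56 52 49] [0.423 0.086 0.033]
267 224 [60 54 52] [0.422 0.091 0.024]
267 226 [121 112 101] [0.422 0.111 0.007]
267 228 [127 115 105] [0.422 0.028 0.047]
277 200 [37 29 27] [0.453 0.155 0.061]
277 202 [29 27 25] [0.452 0.152 0.056]
277 204 [104  94  88] [0.452 0.154 0.049]
277 206 [131 119 109] [0.452 0.148 0.047]
277 208 [134 123 112] [0.452 0.151 0.039]
277 210 [134 122 112] [0.451 0.149 0.034]
277 212 [133 120 111] [0.451 0.151 0.027]
277 214 [142 129 119] [0.451 0.144 0.024]
277 216 [137 123 114] [0.449 0.086 0.049]
277 218 [136 122 112] [0.449 0.088 0.041]
277 220 [138 125 115] [0.449 0.087 0.036]
```

```bash
sed -i 's/-.019\*Z/-.052*Z/' g.py
python3 - <<'E'
from g import *
c=load()
p0=arc(LF,.050,.040,[.0475],[25])[0]; print(p0)
print("mv",upd(0,0,-.51,0))
print(to((np.array(load()[:3])+p0+[0,0,.065])/2*[1,1,0]+[0,0,.141],111)); upd(*to((np.array(load()[:3])+p0)/2*[1,1,0]+[0,0,.141],111)[0])
print(to(p0*[1,1,0]+[0,0,.141],PSIR)); 
json.dump(c,open("cmd.json","w"))
E
```

```text
[ 0.67602364 -0.19654271  0.07659409]
mv [np.float64(0.43828611986640215), np.float64(0.12868711857193188), np.float64(0.141), 149.184]
(array([-0.618 , -0.2625, -0.    ,  0.1061]), 'rows>=4.8/5.3')
(array([-0.648 ,  0.1757, -0.    ,  0.1071]), 'rows>=4.8/5.4')
```

send_rows(rows="0 0 -0.03 0;0 0 -0.1 0;0 0 -0.2 0;0 0 -0.3 0;0 0 -0.4 0;0 0 -0.47 0;0 0 -0.51 0;0 0 -0.51 0")

```text
clock: 7.13
tool_pos: [0.4394, 0.1292, 0.1426]
eef_rot: [0.266, 0.964, 0.001, 0.001]
contact_force: [0.6, 0.2, -3.0]
opening: 0.659
finger_force: 12.0
```

send_rows(rows="-0.05 -0.02 0 0.01;-0.13 -0.055 0 0.024;-0.22 -0.095 0 0.04;-0.32 -0.137 0 0.057;-0.42 -0.18 0 0.074;-0.52 -0.222 0 0.091;-0.618 -0.2625 0 0.1061;-0.618 -0.2625 0 0.1061")

```text
clock: 7.8
tool_pos: [0.56, -0.0419, 0.1386]
eef_rot: [0.572, 0.82, -0.002, 0.002]
contact_force: [0.4, -0.9, -3.5]
opening: 0.658
finger_force: 12.0
```

send_rows(rows="-0.1 0.028 0 0.017;-0.2 0.055 0 0.034;-0.3 0.082 0 0.051;-0.4 0.11 0 0.068;-0.5 0.137 0 0.085;-0.57 0.156 0 0.095;-0.62 0.17 0 0.104;-0.648 0.1757 0 0.1071;-0.648 0.1757 0 0.1071;-0.648 0.1757 0 0.1071")

```text
clock: 8.63
tool_pos: [0.6749, -0.1951, 0.1393]
eef_rot: [0.806, 0.592, -0.001, -0.001]
contact_force: [-0.3, 0.4, -3.2]
opening: 0.657
finger_force: 12.0
```

Run:
```python
from g import *
upd(0,0,-.51,0); upd(-.618,-.2625,0,.1061); c=upd(-.648,.1757,0,.1071); print(c,meas())
ts=[25,20,15,10,5,0]; A=arc(LF,.050,.040,[.0475]*5+[.049],ts)
for t,p in zip(ts,A): print(t,p.round(4),to(p,PSIR)[0])
from h import *
im,d,P=snap("top","f"); im,d,P=snap("scene","f"); cv2.imwrite("pics/f_crop.png",cv2.resize(im[120:320,240:440,::-1],None,fx=3,fy=3,interpolation=cv2.INTER_CUBIC))
```

```text
[np.float64(0.6760102012968555), np.float64(-0.19654527902663887), np.float64(0.141), 72.432] t 8.63 pos [ 0.6749 -0.1951  0.1393] psi 72.55 tilt 0.0030 F [-0.3  0.4 -3.2] op 0.657 ff 12.0 q [ 0.4   0.89 -0.39  1.35  0.36  0.97 -0.37]
25 [ 0.676  -0.1965  0.0766] [0.     0.     0.2147 0.    ]
20 [ 0.677  -0.1934  0.0721] [0.011  0.     0.2297 0.    ]
15 [ 0.6779 -0.1906  0.0673] [0.0207 0.     0.2456 0.    ]
10 [ 0.6786 -0.1883  0.0623] [0.0289 0.     0.2623 0.    ]
5 [ 0.6792 -0.1864  0.0571] [0.0356 0.     0.2797 0.    ]
0 [ 0.6793 -0.1862  0.0524] [0.0363 0.     0.2955 0.    ]
```

View pics/f_crop.png

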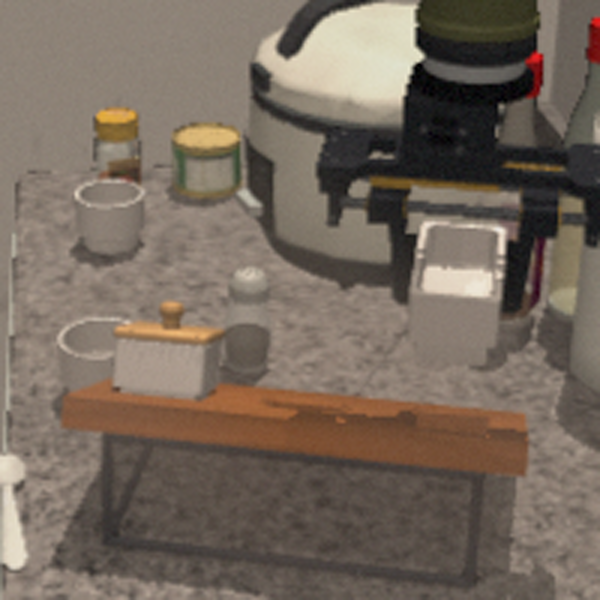

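Run:
```python
from g import *
from h import *
P=cloud("scene",np.load("pics/f_scene.npy")); im=np.load("pics/f_scene_rgb.npy")
s=P[190:245,374:412]; k=im[190:245,374:412].min(-1)>85
q=s[k]; L=np.c_[(q-LF)@E,(q-LF)@Y,q[:,2]]
f=L[(L[:,2]<.195)&(L[:,2]>.155)&(np.abs(L[:,1])<.05)]
f=f[np.abs(f[:,0]-np.median(f[:,0]))<.012]
print("face E med",np.median(f[:,0]),"Y range",np.percentile(f[:,1],[1,50,99]),"z",np.percentile(L[:,2],[1,99]),"slope dE/dz,dE/dY",np.linalg.lstsq(np.c_[f[:,2]-f[:,2].mean(),f[:,1],np.ones(len(f))],f[:,0],rcond=None)[0])
c=np.array(load()[:3])-LF; print("exp centre E",c@E,"exp face",c@E+.056,"Yc",c@Y)
```

```text
face E med -0.014961247451313048 Y range [-0.0280666  -0.00286823  0.02620499] z [nan nan] slope dE/dz,dE/dY [ 0.39871574  0.06361066 -0.01473441]
exp centre E -0.00688852415939351 exp face 0.04911147584060649 Yc -1.074253733825744e-05
```

Run:
```python
from g import *
from h import *
P=cloud("scene",np.load("pics/f_scene.npy")); im=np.load("pics/f_scene_rgb.npy")
for v in range(192,246,3):
    q=P[v,390]; print(v,im[v,390],q.round(3),"E %.3f Y %.3f"%((q-LF)@E,(q-LF)@Y))
```

```text
192 [139 126 113] [0.75  0.109 0.089] E -0.321 Y -0.021
195 [169 156 143] [ 0.681 -0.142  0.201] E -0.061 Y -0.012
198 [136 124 114] [ 0.682 -0.141  0.194] E -0.062 Y -0.011
201 [136 123 111] [ 0.682 -0.143  0.188] E -0.059 Y -0.011
204 [135 123 114] [ 0.683 -0.141  0.18 ] E -0.061 Y -0.010
207 [142 129 120] [ 0.682 -0.143  0.174] E -0.059 Y -0.010
210 [229 215 195] [ 0.679 -0.157  0.174] E -0.045 Y -0.009
213 [229 214 196] [ 0.677 -0.167  0.172] E -0.035 Y -0.008
216 [227 212 195] [ 0.673 -0.181  0.173] E -0.020 Y -0.007
219 [145 131 121] [ 0.655 -0.247  0.202] E 0.048 Y -0.005
222 [138 127 116] [ 0.655 -0.248  0.196] E 0.049 Y -0.004
225 [139 126 116] [ 0.657 -0.244  0.187] E 0.044 Y -0.004
228 [138 125 114] [ 0.656 -0.248  0.183] E 0.048 Y -0.004
231 [137 124 114] [ 0.656 -0.248  0.177] E 0.049 Y -0.003
234 [137 124 114] [ 0.657 -0.246  0.169] E 0.046 Y -0.003
237 [134 123 112] [ 0.659 -0.24   0.158] E 0.040 Y -0.003
240 [135 122 111] [ 0.659 -0.242  0.153] E 0.041 Y -0.002
243 [147 131 119] [ 0.729  0.001 -0.002] E -0.212 Y -0.009
```

send_rows(rows="0 0 0.04 0;0 0 0.09 0;0 0 0.13 0;0 0 0.16 0;0 0 0.18 0;0 0 0.19 0;0 0 0.195 0;0 0 0.2 0;0 0 0.2 0", force=9)

```text
clock: 9.48
tool_pos: [0.677, -0.1956, 0.0814]
eef_rot: [0.807, 0.591, 0.001, 0.0]
contact_force: [0.6, 4.0, -0.2]
opening: 0.656
finger_force: 9.0
```

send_rows(rows="0 0 0.004 0;0 0 0.008 0;0 0 0.012 0;0 0 0.015 0;0 0 0.015 0")

```text
clock: 9.9
tool_pos: [0.6762, -0.1966, 0.0762]
eef_rot: [0.807, 0.591, -0.0, 0.0]
contact_force: [1.4, 3.1, 0.7]
opening: 0.655
finger_force: 9.0
```

send_rows(rows="0.006 0 0.008 0;0.011 0 0.015 0;0.016 0 0.023 0;0.0207 0 0.031 0;0.025 0 0.039 0;0.029 0 0.0476 0;0.029 0 0.0476 0;0.029 0 0.0476 0")

```text
clock: 10.57
tool_pos: [0.6783, -0.1876, 0.0614]
eef_rot: [0.807, 0.591, -0.0, -0.0]
contact_force: [-0.2, -0.6, -2.0]
opening: 0.659
finger_force: 9.0
```

```bash
cat >> h.py <<'E'
def normal(P,m,what=""):
    pass
E
python3 - <<'E'
from g import *
upd(0,0,.2,0);upd(0,0,.015,0);upd(.029,0,.0476,0); print(load(),meas())
from h import *
im,d,P=snap("scene","i"); cv2.imwrite("pics/i_crop.png",cv2.resize(im[140:310,250:450,::-1],None,fx=3,fy=3,interpolation=cv2.INTER_CUBIC))
for v in range(215,275,4):
    q=P[v,390]; print(v,im[v,390],"E %.3f Y %.3f z %.3f"%((q-LF)@E,(q-LF)@Y,q[2]))
E
```

```text
[0.6786361873860934, -0.18825105229600694, 0.062219999999999984, 72.432] t 10.57 pos [ 0.6783 -0.1876  0.0614] psi 72.45 tilt 0.0012 F [-0.2 -0.6 -2. ] op 0.659 ff 9.0 q [ 0.38  0.98 -0.36  1.4   0.4   0.83 -0.41]
215 [61 50 39] E 0.005 Y -0.007 z 0.188
219 [136 124 114] E -0.343 Y -0.017 z -0.003
223 [84 79 76] E 0.008 Y -0.006 z 0.172
227 [158 142 131] E -0.294 Y -0.014 z -0.001
231 [148 132 120] E -0.277 Y -0.013 z -0.004
235 [146 133 121] E -0.252 Y -0.011 z -0.002
239 [167 152 139] E 0.021 Y -0.003 z 0.143
243 [166 153 140] E 0.026 Y -0.002 z 0.137
247 [164 149 135] E 0.031 Y -0.002 z 0.131
251 [165 149 137] E 0.034 Y -0.001 z 0.123
255 [156 143 128] E 0.031 Y -0.000 z 0.112
259 [168 153 142] E 0.034 Y 0.000 z 0.104
263 [121 100  85] E 0.041 Y 0.001 z 0.100
267 [116  77  51] E 0.065 Y 0.002 z 0.106
271 [120  81  57] E 0.069 Y 0.003 z 0.100
```

View pics/i_crop.png

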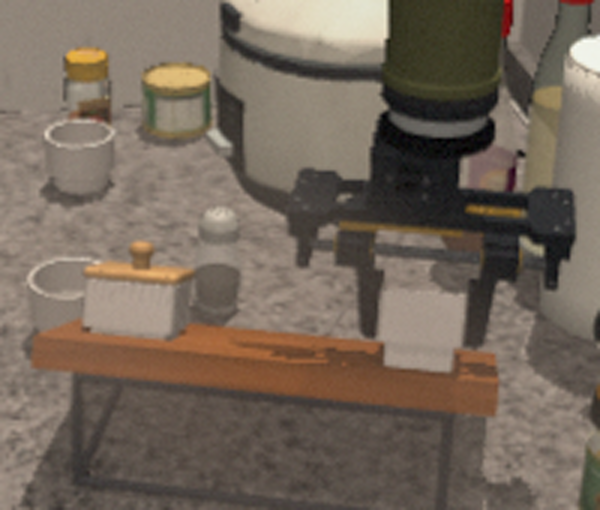

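```bash
cat >> g.py <<'E'
def face(P,im,F,u0,u1,v0,v1,thr=100):
    s=P[v0:v1,u0:u1].reshape(-1,3); k=im[v0:v1,u0:u1].reshape(-1,3); ok=(k.min(1)>thr)&(np.ptp(k.astype(int),axis=1)<45)&~np.isnan(s[:,0]); q=s[ok]-F
    L=np.c_[q@X,q@Y,q@n]; L=L[(np.abs(L[:,0])<.09)&(np.abs(L[:,1])<.06)]
    for _ in range(6):
        A=np.c_[L[:,2]-.035,L[:,1],np.ones(len(L))]; x=np.linalg.lstsq(A,L[:,0],rcond=None)[0]; r=L[:,0]-A@x
        if abs(r).max()<.006: break
        L=L[abs(r)<max(.006,2*r.std())]
    return "u at n=.035: %.4f  du/dn %.3f (%.1f deg) du/dv %.3f  N %d  n %s v %s"%(x[2],x[0],np.degrees(np.arctan(x[0])),x[1],len(L),np.percentile(L[:,2],[1,99]).round(4),np.percentile(L[:,1],[1,50,99]).round(4))
E
python3 - <<'E'
from g import *
from h import *
P=cloud("scene",np.load("pics/i_scene.npy")); im=np.load("pics/i_scene_rgb.npy")
print(face(P,im,LF,377,406,236,254)); print(face(P,im,LF,377,406,236,262))
E
```

```text
u at n=.035: 0.0527  du/dn -0.072 (-4.1 deg) du/dv -0.013  N 441  n [0.0297 0.0616] v [-0.0283 -0.0023  0.0253]
u at n=.035: 0.0506  du/dn 0.077 (4.4 deg) du/dv -0.008  N 626  n [0.0136 0.0614] v [-0.0279 -0.0017  0.025 ]
```

Run:
```python
from g import *
p=np.array(load()[:3])+.003*X-.0085*n; print(to(p,PSIR))
```

```text
(array([-0.021 ,  0.    ,  0.0215,  0.    ]), 'rows>=0.2/0.0')
```

send_rows(rows="-0.005 0 0.005 0;-0.01 0 0.01 0;-0.015 0 0.015 0;-0.02 0 0.02 0;-0.021 0 0.0215 0;-0.021 0 0.0215 0;-0.021 0 0.0215 0")

```text
clock: 11.2
tool_pos: [0.6771, -0.1936, 0.0557]
eef_rot: [0.807, 0.591, 0.0, 0.0]
contact_force: [0.8, 0.6, -2.0]
opening: 0.658
finger_force: 9.0
```

Run:
```python
from g import *
from h import *
print(upd(-.021,0,.0215,0),meas())
im,d,P=snap("scene","j"); print(face(P,im,LF,377,406,238,258)); print(face(P,im,LF,377,406,238,266))
```

```text
[np.float64(0.6767346112525073), np.float64(-0.19425721648025765), np.float64(0.055769999999999986), 72.432] t 11.20 pos [ 0.6771 -0.1936  0.0557] psi 72.43 tilt 0.0006 F [ 0.8  0.6 -2. ] op 0.658 ff 9.0 q [ 0.38  0.99 -0.35  1.4   0.41  0.82 -0.41]
u at n=.035: 0.0553  du/dn -0.051 (-2.9 deg) du/dv -0.005  N 415  n [0.0221 0.052 ] v [-0.0272 -0.0012  0.0261]
u at n=.035: 0.0548  du/dn 0.064 (3.7 deg) du/dv -0.002  N 538  n [0.012  0.0519] v [-0.027  -0.0002  0.0258]
```

send_rows(rows="0 0 0 0;0 0 0 0;0 0 0 0;0 0 0 0;0 0 0 0", jaw=-1)

```text
clock: 11.67
tool_pos: [0.6769, -0.1942, 0.0558]
eef_rot: [0.807, 0.591, -0.0, 0.0]
contact_force: [0.9, -0.6, -0.1]
opening: 0.992
finger_force: 0.0
```

send_rows(rows="0 0 -0.05 0;0 0 -0.12 0;0 0 -0.22 0;0 0 -0.32 0;0 0 -0.42 0;0 0 -0.45 0;0 0 -0.45 0")

```text
clock: 12.25
tool_pos: [0.6792, -0.194, 0.195]
eef_rot: [0.807, 0.591, 0.003, 0.003]
contact_force: [0.5, 0.1, -0.2]
opening: 1.002
finger_force: 0.0
```

Run:
```python
from g import *
from h import *
c=upd(0,0,-.45,0); print(c,meas())
im,d,P=snap("scene","k"); print(face(P,im,LF,377,406,238,258)); print(face(P,im,LF,377,406,238,266))
# next: round dish 2 at (.437,-.0032)
D=[.437,-.0032]
for psi in (72.43,): print(to([D[0],D[1],.141],psi),to([D[0],D[1],-.012],psi))
```

```text
[np.float64(0.6767346112525073), np.float64(-0.19425721648025765), np.float64(0.19077), 72.432] t 12.25 pos [ 0.6792 -0.194   0.195 ] psi 72.41 tilt 0.0075 F [ 0.5  0.1 -0.2] op 1.002 ff 0.0 q [ 0.4   0.83 -0.4   1.3   0.34  1.07 -0.35]
u at n=.035: 0.0551  du/dn -0.012 (-0.7 deg) du/dv -0.017  N 382  n [0.0217 0.0493] v [-0.0271 -0.0015  0.0265]
u at n=.035: 0.0550  du/dn 0.042 (2.4 deg) du/dv -0.012  N 504  n [0.012  0.0492] v [-0.0269 -0.0002  0.0263]
(array([ 0.366 , -0.9541,  0.1659,  0.    ]), 'rows>=7.4/0.0') (array([ 0.366 , -0.9541,  0.6759,  0.    ]), 'rows>=8.8/0.0')
```

send_rows(rows="0.366 -0.9541 0.1 0;0.366 -0.9541 0.1 0;0.366 -0.9541 0.1 0;0.366 -0.9541 0.1 0;0.366 -0.9541 0.1 0;0.366 -0.9541 0.1 0;0.366 -0.9541 0.1 0;0.366 -0.9541 0.1659 0;0.366 -0.9541 0.2 0;0.366 -0.9541 0.25 0")

```text
clock: 13.13
tool_pos: [0.4345, -0.002, 0.1145]
eef_rot: [0.806, 0.592, -0.001, -0.001]
contact_force: [-0.4, 0.1, -0.0]
opening: 1.007
finger_force: 0.0
```

send_rows(rows="0 0 0.06 0;0 0 0.14 0;0 0 0.22 0;0 0 0.29 0;0 0 0.35 0;0 0 0.39 0;0 0 0.415 0;0 0 0.4259 0;0 0 0.4259 0")

```text
clock: 13.88
tool_pos: [0.4275, -0.0043, -0.0099]
eef_rot: [0.805, 0.593, -0.013, -0.005]
contact_force: [-1.0, -0.6, -0.9]
opening: 1.0
finger_force: 0.0
```

send_rows(rows="0 0 0 0;0 0 0 0;0 0 0 0;0 0 0 0;0 0 0 0;0 0 0 0", jaw=1, force=9)

```text
clock: 14.38
tool_pos: [0.4292, -0.0044, -0.0085]
eef_rot: [0.806, 0.592, -0.011, -0.005]
contact_force: [-0.4, -0.0, -2.1]
opening: 0.782
finger_force: 9.0
```

Run:
```python
from g import *
from h import *
upd(.366,-.9541,.25,0); c=upd(0,0,.4259,0); print(c,meas())
p0=arc(RF,.028,.040,[.0245],[25])[0]; print(p0)
upd(0,0,-.55,0); print(load(),to(p0+[0,0,.06],PSIR)); json.dump(c,open("cmd.json","w"))
ts=[25,20,15,10,5,0]; A=arc(RF,.028,.040,[.0245]*4+[.026,.027],ts)
for a in A: print(to(a,PSIR,list(p0)+[PSIR])[0], ((a+[0,0,.052]-RF)@X).round(4),((a+[0,0,.052]-RF)@n).round(4))
```

```text
[np.float64(0.4369963072857883), np.float64(-0.0031834126473904434), np.float64(-0.011999999999999997), 72.432] t 14.38 pos [ 0.4292 -0.0044 -0.0085] psi 72.61 tilt 0.0248 F [-0.4 -0.  -2.1] op 0.782 ff 9.0 q [ 0.04  0.91 -0.22  2.25  1.47  0.18 -1.88]
[ 0.57843081 -0.16685155  0.06687273]
[0.4369963072857883, -0.0031834126473904434, 0.15300000000000002, 72.432] (array([-0.3778,  0.6141,  0.0871,  0.    ]), 'rows>=5.2/0.0')
[ 0.  0. -0.  0.] 0.016 0.0481
[ 0.0113 -0.      0.0086  0.    ] 0.0119 0.0472
[ 0.0218 -0.      0.0182  0.    ] 0.0078 0.0459
[ 0.0314 -0.      0.0287  0.    ] 0.0039 0.0443
[ 0.0355 -0.      0.0378  0.    ] 0.0016 0.0423
[ 0.0401 -0.      0.0484  0.    ] -0.001 0.04
```

send_rows(rows="0 0 -0.03 0;0 0 -0.1 0;0 0 -0.2 0;0 0 -0.3 0;0 0 -0.4 0;0 0 -0.47 0;0 0 -0.52 0;0 0 -0.55 0;0 0 -0.55 0;0 0 -0.55 0")

```text
clock: 15.22
tool_pos: [0.433, -0.0039, 0.156]
eef_rot: [0.806, 0.592, -0.011, -0.005]
contact_force: [0.5, 0.4, -2.4]
opening: 0.781
finger_force: 9.0
```

send_rows(rows="-0.04 0.061 0 0;-0.1 0.163 0 0;-0.16 0.26 0 0;-0.22 0.36 0 0;-0.28 0.455 0 0;-0.33 0.536 0 0;-0.365 0.593 0.03 0;-0.3778 0.6141 0.05 0;-0.3778 0.6141 0.07 0;-0.3778 0.6141 0.07 0")

```text
clock: 16.05
tool_pos: [0.5722, -0.1657, 0.1301]
eef_rot: [0.805, 0.593, -0.013, -0.007]
contact_force: [0.0, -0.2, -1.1]
opening: 0.781
finger_force: 9.0
```

Run:
```python
from g import *
from h import *
upd(0,0,-.55,0); c=upd(-.3778,.6141,.07,0); print(c,meas())
im,d,P=snap("scene","l"); hsv=cv2.cvtColor(im,cv2.COLOR_RGB2HSV)
q=P.reshape(-1,3)-RF; k=im.reshape(-1,3)
L=np.c_[q@E,q@Y,P[...,2].ravel()]; m=(np.hypot(L[:,0]+.016,L[:,1])<.06)&(L[:,2]>.11)&(L[:,2]<.24)&(k.min(1)>85)&(np.ptp(k.astype(int),axis=1)<45)
L=L[m]; print(len(L))
for lo in np.arange(.11,.2,.006):
    s=L[(L[:,2]>=lo)&(L[:,2]<lo+.006)]; 
    if len(s)>8: print(round(lo,3),len(s),"E",np.percentile(s[:,0],[2,50,98]).round(4),"Y",np.percentile(s[:,1],[2,50,98]).round(4))
print("pad E",(np.array(c[:3])-RF)@E)
cv2.imwrite("pics/l_crop.png",cv2.resize(im[120:290,230:430,::-1],None,fx=3,fy=3,interpolation=cv2.INTER_CUBIC))
```

```text
[np.float64(0.578423448346719), np.float64(-0.16684468562096716), np.float64(0.13200000000000003), 72.432] t 16.05 pos [ 0.5722 -0.1657  0.1301] psi 72.68 tilt 0.0296 F [ 0.  -0.2 -1.1] op 0.781 ff 9.0 q [ 0.59  0.85 -0.71  1.68  0.68  0.91 -0.71]
1033
0.134 18 E [-0.0048  0.0131  0.0182] Y [-0.024  -0.0031  0.0203]
0.14 67 E [-0.0065  0.0145  0.0212] Y [-0.0289 -0.002   0.0207]
0.146 62 E [-0.0015  0.014   0.0197] Y [-0.0305 -0.0011  0.0199]
0.152 33 E [0.003  0.0198 0.0253] Y [-0.0357 -0.0034  0.0257]
0.158 109 E [-0.0409  0.0169  0.0254] Y [-0.0455 -0.0079  0.0255]
0.164 122 E [-0.0415  0.0099  0.0249] Y [-0.0348 -0.0068  0.0248]
0.17 145 E [-0.0412  0.0103  0.0257] Y [-0.0347 -0.0073  0.0237]
0.176 159 E [-0.041   0.0004  0.0257] Y [-0.0357 -0.0074  0.0252]
0.182 159 E [-0.0421  0.0041  0.0255] Y [-0.036  -0.0051  0.0247]
0.188 151 E [-0.0416 -0.0013  0.0244] Y [-0.0386 -0.0035  0.0259]
pad E -0.005753387872009717
```

View pics/l_crop.png

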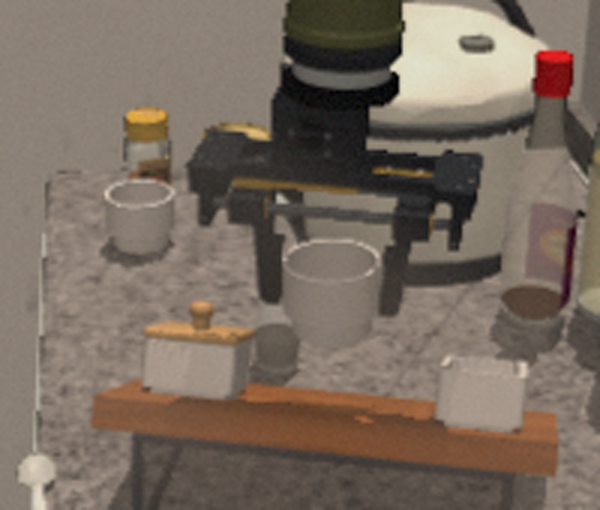

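```bash
cat >> g.py <<'E'
from scipy.spatial.transform import Rotation as Ro
def st():
    s=sensors.get_state(); return s["tool_pos"].copy(), Ro.from_quat(s["eef_rot"]).as_matrix()
def pad():
    p,R=st(); return p-.052*R[:,2]
def topad(Q):   # normalised shift bringing the pads to Q, no turn
    p,R=st(); return (R.T@(np.asarray(Q)-pad())/.3).round(4)
def arcp(F,half,h,Bu,ts):
    return [a+.052*Z for a in arc(F,half,h,Bu,ts)]
def rk(Q,F): d=np.asarray(Q)-F; return np.array([d@X,d@Y,d@n]).round(4)
E
python3 - <<'E'
from g import *
ts=[25,20,15,10,5,0]; A=arcp(RF,.024,.0435,[.0245]*4+[.026,.027],ts)
print("pad",pad(),rk(pad(),RF))
for t,a in zip(ts,A): print(t,rk(a,RF),topad(a))
print("above",topad(A[0]+[0,0,.04]), "psi turn",(72.68-PSIR)/360)
E
```

```text
pad [ 0.57406667 -0.16481852  0.18318717] [ 0.0426 -0.0048  0.1067]
25 [0.0211 0.     0.0496] [-0.0131  0.021   0.2024]
20 [0.0168 0.     0.0491] [-0.0007  0.0213  0.2098]
15 [0.0126 0.     0.0482] [0.011  0.0216 0.2182]
10 [0.0084 0.     0.047 ] [0.022  0.0219 0.2276]
5 [0.0059 0.     0.0454] [0.0275 0.0221 0.2359]
0 [0.003  0.     0.0435] [0.0337 0.0224 0.2457]
above [-0.0147  0.0176  0.0691] psi turn 0.0006944444444444445
```

send_rows(rows="-0.007 0.01 0.03 0;-0.0147 0.018 0.07 0;-0.014 0.02 0.11 0;-0.0135 0.02 0.14 0;-0.0131 0.021 0.16 0;-0.0131 0.021 0.175 0;-0.0131 0.021 0.185 0;-0.0131 0.021 0.19 0;-0.0131 0.021 0.19 0", force=8)

```text
clock: 16.85
tool_pos: [0.5796, -0.1689, 0.0764]
eef_rot: [0.805, 0.593, -0.008, -0.006]
contact_force: [-0.6, 5.6, 2.5]
opening: 0.78
finger_force: 7.8
```

Run:
```python
from g import *
print(meas(),rk(pad(),RF))
ts=[25,20,15,10,5,0]
for t,a in zip(ts,arcp(RF,.024,.0435,[.0245]*4+[.026,.027],ts)): print(t,rk(a,RF),topad(a))
```

```text
t 16.85 pos [ 0.5796 -0.1689  0.0764] psi 72.75 tilt 0.0209 F [-0.6  5.6  2.5] op 0.780 ff 7.8 q [ 0.57  0.92 -0.67  1.7   0.75  0.82 -0.76] [0.0212 0.0028 0.0562]
25 [0.0211 0.     0.0496] [-0.009  -0.009   0.0203]
20 [0.0168 0.     0.0491] [ 0.0034 -0.0088  0.0277]
15 [0.0126 0.     0.0482] [ 0.0151 -0.0085  0.0362]
10 [0.0084 0.     0.047 ] [ 0.026  -0.0083  0.0456]
5 [0.0059 0.     0.0454] [ 0.0315 -0.0081  0.054 ]
0 [0.003  0.     0.0435] [ 0.0375 -0.0079  0.0638]
```

send_rows(rows="0 0 -0.02 0;0 0 -0.02 0;0 0 -0.02 0;0 0 -0.02 0")

```text
clock: 17.18
tool_pos: [0.578, -0.1738, 0.0816]
eef_rot: [0.806, 0.592, -0.012, -0.005]
contact_force: [0.1, -0.1, -2.4]
opening: 0.782
finger_force: 8.0
```

Run:
```python
from g import *
c=upd(-.0131,.021,.19,0); c=upd(0,0,-.02,0); print(c,meas(),rk(pad(),RF))
```

```text
[np.float64(0.5832433912285898), np.float64(-0.17249296417425244), np.float64(0.08100000000000004), 72.432] t 17.18 pos [ 0.578  -0.1738  0.0816] psi 72.55 tilt 0.0249 F [ 0.1 -0.1 -2.4] op 0.782 ff 8.0 q [ 0.57  0.91 -0.67  1.7   0.74  0.83 -0.75] [0.0277 0.0028 0.0589]
```

Run:
```python
from g import *
ts=[25,20,15,10,5,0]
for t,a in zip(ts,arcp(RF,.024,.0435,[.0215,.0215,.022,.0235,.025,.026],ts)): print(t,rk(a,RF),topad(a))
```

```text
25 [0.0181 0.     0.0496] [ 0.0165 -0.0085  0.0415]
20 [0.0138 0.     0.0491] [ 0.0289 -0.0083  0.0489]
15 [0.0101 0.     0.0482] [ 0.0392 -0.0081  0.0566]
10 [0.0074 0.     0.047 ] [ 0.0456 -0.008   0.064 ]
5 [0.0049 0.     0.0454] [ 0.0511 -0.0078  0.0722]
0 [0.002  0.     0.0435] [ 0.0573 -0.0076  0.082 ]
```

send_rows(rows="0.016 -0.0085 0 0;0.0165 -0.0085 0.012 0;0.0165 -0.0085 0.022 0;0.0165 -0.0085 0.032 0;0.0165 -0.0085 0.0415 0;0.0165 -0.0085 0.0415 0")

```text
clock: 17.68
tool_pos: [0.5785, -0.1642, 0.0693]
eef_rot: [0.805, 0.593, -0.009, -0.006]
contact_force: [1.9, 6.3, 1.7]
opening: 0.779
finger_force: 8.0
```

send_rows(rows="0.006 0 0.004 0;0.0124 0 0.0075 0;0.018 0 0.011 0;0.0227 0 0.015 0;0.026 0 0.019 0;0.029 0 0.0225 0;0.029 0 0.0225 0")

```text
clock: 18.27
tool_pos: [0.5787, -0.1597, 0.0617]
eef_rot: [0.806, 0.592, -0.012, -0.005]
contact_force: [0.5, -0.4, -1.5]
opening: 0.781
finger_force: 8.0
```

```bash
cat >> g.py <<'E'
def cyl(P,im,F,n0,n1,thr=85):
    """white round thing near F: per n-slice, near-side u, v-extent"""
    q=P.reshape(-1,3)-F; k=im.reshape(-1,3); L=np.c_[q@X,q@Y,q@n]
    m=(np.abs(L[:,0])<.06)&(np.abs(L[:,1])<.045)&(L[:,2]>n0)&(L[:,2]<n1)&(k.min(1)>thr)&(np.ptp(k.astype(int),axis=1)<45); L=L[m]
    for lo in np.arange(n0,n1,.006):
        s=L[(L[:,2]>=lo)&(L[:,2]<lo+.006)]
        if len(s)>10:
            w=s[s[:,0]>np.percentile(s[:,0],98)-.04]; o=s[(s[:,0]>0)]; r=[np.nan]*3
            if len(o)>12:
                b=np.linalg.lstsq(np.c_[2*o[:,:2],np.ones(len(o))],(o[:,:2]**2).sum(1),rcond=None)[0]; r=[b[0],b[1],np.sqrt(b[2]+b[0]**2+b[1]**2)]
            print("n %.3f N %d u %s v %s fit %s"%(lo,len(s),np.percentile(s[:,0],[2,50,98]).round(4),np.percentile(s[:,1],[2,98]).round(4),np.round(r,4)))
E
python3 - <<'E'
from g import *
from h import *
print(meas(),rk(pad(),RF)); im,d,P=snap("scene","m"); cyl(P,im,RF,.014,.085)
cv2.imwrite("pics/m_crop.png",cv2.resize(im[120:290,230:430,::-1],None,fx=3,fy=3,interpolation=cv2.INTER_CUBIC))
E
```

```text
t 18.27 pos [ 0.5787 -0.1597  0.0617] psi 72.57 tilt 0.0262 F [ 0.5 -0.4 -1.5] op 0.781 ff 8.0 q [ 0.54  0.94 -0.65  1.71  0.77  0.79 -0.8 ] [ 0.007  -0.0007  0.0466]
n 0.014 N 69 u [0.0022 0.0206 0.027 ] v [-0.0263  0.0231] fit [-0.0004 -0.0029  0.0251]
n 0.020 N 74 u [0.0042 0.0207 0.0295] v [-0.0273  0.0285] fit [-0.0007 -0.0005  0.0271]
n 0.026 N 84 u [0.0076 0.0258 0.0309] v [-0.0316  0.0278] fit [-0.0027 -0.003   0.0325]
n 0.032 N 85 u [0.008  0.024  0.0323] v [-0.0324  0.029 ] fit [-0.002  -0.0025  0.0321]
n 0.038 N 89 u [0.0083 0.0261 0.0312] v [-0.0327  0.0288] fit [-0.0021 -0.0025  0.0322]
n 0.044 N 90 u [0.0047 0.0254 0.0322] v [-0.0317  0.0294] fit [-0.0013 -0.0025  0.0315]
n 0.050 N 89 u [0.0039 0.0247 0.0316] v [-0.0314  0.0289] fit [-0.0019 -0.0028  0.0317]
n 0.056 N 126 u [-0.0367  0.0153  0.0307] v [-0.0323  0.0272] fit [-0.001  -0.0026  0.0309]
```

View pics/m_crop.png

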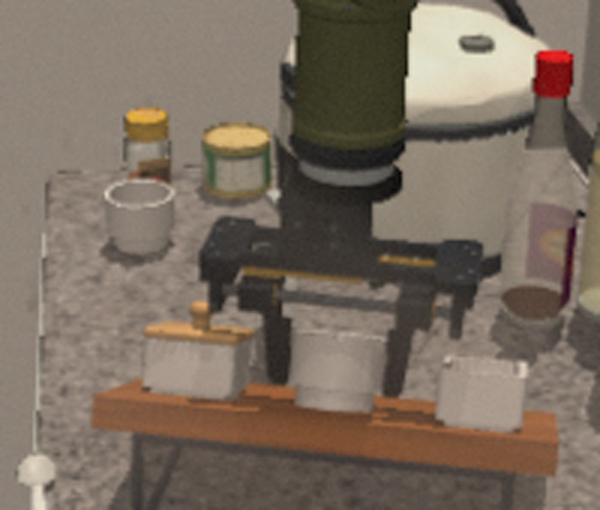

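Run:
```python
from g import *
print(topad(pad()+.001*X+.0015*Y-.007*n))
```

```text
[-0.0126  0.0054  0.0198]
```

send_rows(rows="-0.003 0.003 0.004 0;-0.006 0.005 0.008 0;-0.009 0.0054 0.013 0;-0.0126 0.0054 0.0198 0;-0.0126 0.0054 0.0198 0;-0.0126 0.0054 0.0198 0")

```text
clock: 18.82
tool_pos: [0.5795, -0.1635, 0.0562]
eef_rot: [0.806, 0.592, -0.011, -0.005]
contact_force: [0.9, -0.3, -1.3]
opening: 0.778
finger_force: 8.0
```

Run:
```python
from g import *
from h import *
print(meas(),rk(pad(),RF)); im,d,P=snap("scene","n"); cyl(P,im,RF,.014,.085)
```

```text
t 18.82 pos [ 0.5795 -0.1635  0.0562] psi 72.58 tilt 0.0249 F [ 0.9 -0.3 -1.3] op 0.778 ff 8.0 q [ 0.54  0.95 -0.64  1.71  0.77  0.79 -0.79] [0.0078 0.0011 0.0402]
n 0.014 N 67 u [0.0073 0.0217 0.031 ] v [-0.0242  0.028 ] fit [0.0046 0.0006 0.0233]
n 0.020 N 87 u [0.0066 0.0264 0.0322] v [-0.0314  0.0304] fit [-0.0022 -0.001   0.0327]
n 0.026 N 89 u [0.0076 0.0258 0.0329] v [-0.0293  0.0309] fit [-0.0014 -0.0011  0.0323]
n 0.032 N 83 u [0.0081 0.0261 0.0321] v [-0.03    0.0307] fit [-0.0013 -0.0007  0.0322]
n 0.038 N 93 u [0.0072 0.0259 0.0333] v [-0.0305  0.0309] fit [-0.0011 -0.001   0.0318]
n 0.044 N 92 u [-0.0329  0.0246  0.0324] v [-0.031   0.0316] fit [-0.0013 -0.0004  0.0321]
n 0.050 N 125 u [-0.0353  0.0134  0.0318] v [-0.0317  0.0297] fit [-0.0018 -0.0009  0.0321]
n 0.074 N 11 u [0.0514 0.052  0.0581] v [-0.025  0.037] fit [nan nan nan]
```

send_rows(rows="0 0 0 0;0 0 0 0;0 0 0 0;0 0 0 0", jaw=-1)

```text
clock: 19.2
tool_pos: [0.58, -0.1632, 0.0568]
eef_rot: [0.806, 0.592, -0.011, -0.005]
contact_force: [0.7, 0.6, -0.1]
opening: 0.999
finger_force: 0.0
```

send_rows(rows="0 0 -0.04 0;0 0 -0.1 0;0 0 -0.18 0;0 0 -0.28 0;0 0 -0.38 0;0 0 -0.45 0;0 0 -0.47 0;0 0 -0.47 0")

```text
clock: 19.87
tool_pos: [0.5844, -0.1624, 0.1998]
eef_rot: [0.806, 0.592, -0.01, -0.004]
contact_force: [0.2, -0.1, -0.4]
opening: 0.999
finger_force: 0.0
```

Run:
```python
from g import *
from h import *
print(meas()); im,d,P=snap("scene","o"); cyl(P,im,RF,.014,.075)
im,d,P=snap("top","o"); hsv=cv2.cvtColor(im,cv2.COLOR_RGB2HSV)
g=((P[...,2]>.04)&(P[...,2]<.062)&(hsv[...,1]<60)&(hsv[...,2]>110)).astype(np.uint8); g[:, 300:]=0
nn,l,s_,ce=cv2.connectedComponentsWithStats(g)
for i in range(1,nn):
    if s_[i,4]>60: q=P[l==i]; print(ce[i],s_[i,4],cv2.minEnclosingCircle((q[:,:2]*1000).astype(np.float32)))
p,R=st(); print(R.round(3).tolist())
```

```text
t 19.87 pos [ 0.5844 -0.1624  0.1998] psi 72.59 tilt 0.0204 F [ 0.2 -0.1 -0.4] op 0.999 ff 0.0 q [ 0.6   0.77 -0.77  1.6   0.6   1.04 -0.65]
n 0.014 N 76 u [0.0055 0.0238 0.0308] v [-0.0295  0.0298] fit [-0.0013 -0.0019  0.0305]
n 0.020 N 92 u [0.0022 0.0248 0.0304] v [-0.0318  0.031 ] fit [-0.0035 -0.002   0.0328]
n 0.026 N 85 u [0.0046 0.0244 0.0307] v [-0.0303  0.0305] fit [-0.0034 -0.0023  0.0324]
n 0.032 N 90 u [0.0021 0.0245 0.031 ] v [-0.0324  0.0303] fit [-0.0022 -0.0019  0.0318]
n 0.038 N 90 u [0.     0.0241 0.0317] v [-0.0316  0.0313] fit [-0.0026 -0.0019  0.0321]
n 0.044 N 129 u [-0.0365  0.0188  0.031 ] v [-0.0313  0.0299] fit [-0.0031 -0.002   0.0326]
n 0.050 N 40 u [-0.0362  0.0166  0.032 ] v [-0.0321  0.0299] fit [-0.002  -0.0018  0.0315]
[242.96835443 235.25316456] 158 ((456.178466796875, 284.73529052734375), 34.906803131103516)
[[0.299, 0.954, -0.025], [0.954, -0.299, -0.005], [-0.013, -0.023, -1.0]]
```

```bash
cat >> g.py <<'E'
def toT(T):  # TCP target by measured pose
    p,R=st(); return (R.T@(np.asarray(T)-p)/.3).round(4)
E
python3 - <<'E'
from g import *
print(toT([.45,.05,.2]),toT([.456,.2845,.141]))
E
```

```text
[ 0.545  -0.6334 -0.0034] [ 1.2993 -0.8437  0.1885]
```

send_rows(rows="0.545 -0.633 0 -0.05;0.545 -0.633 0 -0.05;0.545 -0.633 0 -0.05;0.545 -0.633 0 -0.05;0.545 -0.633 0 -0.05;0.545 -0.633 0 -0.05;0.545 -0.633 0 -0.05;0.545 -0.633 0 -0.05")

```text
clock: 20.63
tool_pos: [0.4489, 0.0517, 0.1988]
eef_rot: [0.701, 0.713, -0.011, -0.007]
contact_force: [-0.0, -0.8, 0.5]
opening: 0.998
finger_force: 0.0
```

Run:
```python
from g import *
print(meas()); print(toT([.456,.2845,.141]))
```

```text
t 20.63 pos [0.4489 0.0517 0.1988] psi 90.94 tilt 0.0270 F [-0.  -0.8  0.5] op 0.998 ff 0.0 q [ 0.33  0.61 -0.87  2.03  0.63  0.82 -0.9 ]
[0.7764 0.0413 0.1876]
```

send_rows(rows="0.13 0.007 0 -0.01;0.26 0.014 0.02 -0.02;0.39 0.02 0.06 -0.039;0.52 0.027 0.1 -0.039;0.65 0.034 0.14 -0.039;0.73 0.039 0.17 -0.039;0.7764 0.0413 0.1876 -0.039;0.7764 0.0413 0.1876 -0.039;0.7764 0.0413 0.1876 -0.039")

```text
clock: 21.38
tool_pos: [0.4597, 0.2813, 0.1404]
eef_rot: [0.612, 0.791, -0.011, -0.008]
contact_force: [-0.4, -0.8, 0.7]
opening: 1.006
finger_force: 0.0
```

Run:
```python
from g import *
print(meas(),pad()); print(topad([.4562,.2847,.040]))
from h import *
im,d,P=snap("scene","q"); cv2.imwrite("pics/q_crop.png",cv2.resize(im[80:250,200:400,::-1],None,fx=3,fy=3,interpolation=cv2.INTER_CUBIC))
```

```text
t 21.38 pos [0.4597 0.2813 0.1404] psi 104.57 tilt 0.0268 F [-0.4 -0.8  0.7] op 1.006 ff 0.0 q [-0.16  0.8  -0.82  1.85  0.74  0.86 -1.1 ] [0.4610801  0.28169531 0.19238902]
[1.420e-02 4.000e-04 5.081e-01]
```

View pics/q_crop.png

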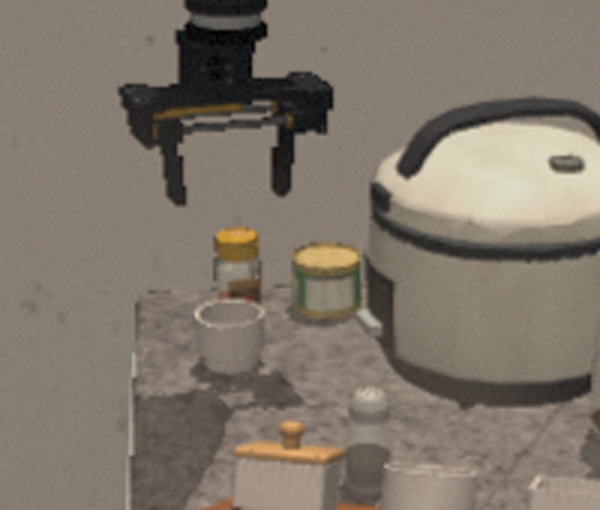

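send_rows(rows="0.008 0 0.07 0;0.0142 0 0.16 0;0.0142 0 0.25 0;0.0142 0 0.33 0;0.0142 0 0.4 0;0.0142 0 0.45 0;0.0142 0 0.485 0;0.0142 0 0.502 0;0.0142 0 0.506 0;0.0142 0 0.506 0")

```text
clock: 22.27
tool_pos: [0.4553, 0.2858, -0.0095]
eef_rot: [0.612, 0.791, -0.009, -0.008]
contact_force: [0.0, -0.8, -0.1]
opening: 1.0
finger_force: 0.0
```

send_rows(rows="0 0 0 0;0 0 0 0;0 0 0 0;0 0 0 0;0 0 0 0;0 0 0 0", jaw=1, force=9)

```text
clock: 22.77
tool_pos: [0.455, 0.2865, -0.0093]
eef_rot: [0.611, 0.791, -0.009, -0.008]
contact_force: [-1.2, -0.9, 6.2]
opening: 0.761
finger_force: 9.1
```

Run:
```python
from g import *
print(meas(),pad())
```

```text
t 22.77 pos [ 0.455   0.2865 -0.0093] psi 104.64 tilt 0.0236 F [-1.2 -0.9  6.2] op 0.761 ff 9.1 q [-0.29  1.   -0.61  1.92  1.02  0.59 -1.34] [0.4561771  0.28677301 0.04266863]
```

send_rows(rows="0 0 -0.03 0;0 0 -0.1 0;0 0 -0.2 0;0 0 -0.3 0;0 0 -0.4 0;0 0 -0.5 0;0 0 -0.58 0;0 0 -0.62 0;0 0 -0.62 0")

```text
clock: 23.52
tool_pos: [0.4602, 0.2884, 0.1784]
eef_rot: [0.611, 0.791, -0.007, -0.007]
contact_force: [0.2, 1.1, -2.9]
opening: 0.758
finger_force: 9.1
```

```bash
cat >> g.py <<'E'
F2=RF-.002*X-.0015*Y+.034*n
def nest(e,h,Iu,ts): return arcp(F2+.018*n,.028-e,h-.018,Iu,ts)
E
python3 - <<'E'
from g import *
A=nest(0,.0427,[.0295],[25])[0]; print(meas(),A,rk(A,F2)); p,R=st()
print(toT([.45,.06,.178]), "final TCP", A+[0,0,.06]+.052*R[:,2])
E
```

```text
t 23.52 pos [0.4602 0.2884 0.1784] psi 104.62 tilt 0.0205 F [ 0.2  1.1 -2.9] op 0.758 ff 9.1 q [-0.15  0.75 -0.86  1.81  0.68  0.93 -1.06] [ 0.58280342 -0.14806931  0.15198638] [0.0146 0.     0.0522]
[-0.728  -0.2249  0.0038] final TCP [ 0.58174311 -0.14818202  0.15999732]
```

send_rows(rows="-0.05 -0.015 0 0.005;-0.13 -0.04 0 0.01;-0.23 -0.07 0 0.015;-0.33 -0.1 0 0.02;-0.43 -0.13 0 0.025;-0.53 -0.16 0 0.03;-0.63 -0.195 0 0.04;-0.7 -0.215 0 0.045;-0.728 -0.225 0 0.045;-0.728 -0.225 0 0.045")

```text
clock: 24.35
tool_pos: [0.4478, 0.056, 0.176]
eef_rot: [0.718, 0.696, -0.012, -0.007]
contact_force: [1.0, 0.9, -1.5]
opening: 0.757
finger_force: 9.2
```

Run:
```python
from g import *
print(meas()); print(toT([.5817,-.1482,.172]))
```

```text
t 24.35 pos [0.4478 0.056  0.176 ] psi 88.26 tilt 0.0283 F [ 1.   0.9 -1.5] op 0.757 ff 9.2 q [ 0.28  0.64 -0.82  2.06  0.67  0.76 -0.99]
[-0.6666  0.4669  0.0062]
```

send_rows(rows="-0.05 0.035 0 0.005;-0.13 0.09 0 0.01;-0.23 0.16 0 0.016;-0.33 0.23 0 0.023;-0.43 0.3 0 0.03;-0.52 0.365 0 0.036;-0.6 0.42 0 0.042;-0.65 0.455 0 0.044;-0.6666 0.4669 0 0.044;-0.6666 0.4669 0 0.044")

```text
clock: 25.18
tool_pos: [0.5844, -0.1442, 0.1742]
eef_rot: [0.806, 0.592, -0.011, -0.006]
contact_force: [0.2, 0.2, -2.5]
opening: 0.76
finger_force: 9.2
```

Run:
```python
from g import *
from h import *
print(meas(),"pad E,Y",(pad()-F2)@E,(pad()-F2)@Y,pad()); 
im,d,P=snap("scene","r"); q=P.reshape(-1,3)-F2; k=im.reshape(-1,3)
L=np.c_[q@E,q@Y,P[...,2].ravel()]; c=[(pad()-F2)@E,(pad()-F2)@Y]
m=(np.hypot(L[:,0]-c[0],L[:,1]-c[1])<.05)&(L[:,2]>.15)&(L[:,2]<.27)&(k.min(1)>85)&(np.ptp(k.astype(int),axis=1)<45); L=L[m]
for lo in np.arange(.15,.27,.006):
    s=L[(L[:,2]>=lo)&(L[:,2]<lo+.006)]; o=s[s[:,0]>c[0]]
    if len(o)>12:
        b=np.linalg.lstsq(np.c_[2*o[:,:2],np.ones(len(o))],(o[:,:2]**2).sum(1),rcond=None)[0]
        print(round(lo,3),len(s),"E",np.percentile(s[:,0],[2,98]).round(4),"Y",np.percentile(s[:,1],[2,98]).round(4),"fit",b[:2].round(4),np.sqrt(b[2]+b[0]**2+b[1]**2).round(4))
```

```text
t 25.18 pos [ 0.5844 -0.1442  0.1742] psi 72.61 tilt 0.0244 F [ 0.2  0.2 -2.5] op 0.760 ff 9.2 q [ 0.56  0.8  -0.74  1.63  0.62  0.99 -0.7 ] pad E,Y -0.013587755325316968 0.0014532490446300425 [ 0.58562611 -0.14396389  0.22615951]
0.18 48 E [-0.0046  0.0183] Y [-0.0251  0.0247] fit [-0.0096 -0.0004] 0.0263
0.186 68 E [-0.0051  0.0189] Y [-0.0265  0.0259] fit [-0.0091 -0.0009] 0.0264
0.192 47 E [-0.0025  0.0199] Y [-0.0248  0.0245] fit [-0.0092 -0.001 ] 0.0267
0.198 58 E [-0.0008  0.0242] Y [-0.0282  0.0315] fit [-0.01   -0.0009] 0.0327
0.204 100 E [-0.0414  0.0243] Y [-0.0423  0.0304] fit [-0.0137 -0.0025] 0.0366
0.21 127 E [-0.043   0.0236] Y [-0.0267  0.0301] fit [-0.0094 -0.0008] 0.0324
0.216 156 E [-0.0438  0.0242] Y [-0.0278  0.0298] fit [-0.009  -0.0007] 0.0321
0.222 153 E [-0.0434  0.0242] Y [-0.0287  0.0313] fit [-0.0092 -0.0003] 0.032
0.228 170 E [-0.0427  0.0249] Y [-0.0304  0.0313] fit [-0.0087 -0.0004] 0.0318
0.234 80 E [-0.0412  0.0239] Y [-0.0329  0.0313] fit [-0.0087 -0.0005] 0.0314
```

```bash
sed -i 's/^F2=RF-.002\*X/F2=RF-.0027*X/' g.py
python3 - <<'E'
from g import *
ts=[25,20,15,10,5,0]; A=nest(-.004,.0435,[.029]*6,ts)
for t,a in zip(ts,A): print(t,rk(a,F2),topad(a+.0015*Y))
print("now",rk(pad(),F2))
E
```

```text
25 [0.0108 0.     0.0546] [-0.0009  0.0099  0.2473]
20 [0.0077 0.     0.0529] [0.0062 0.0101 0.2568]
15 [0.0047 0.     0.0509] [0.0125 0.0104 0.2669]
10 [0.0019 0.     0.0487] [0.0178 0.0107 0.2776]
5 [-0.0007  0.      0.0462] [0.0222 0.0109 0.2886]
0 [-0.003   0.      0.0435] [0.0256 0.0112 0.3   ]
now [0.0412 0.0002 0.1224]
```

send_rows(rows="0 0.001 0.03 0;0 0.002 0.07 0;0 0.003 0.11 0;0 0.003 0.15 0;0 0.003 0.18 0;0 0.003 0.2 0;0 0.003 0.205 0;0 0.003 0.205 0;0 0.003 0.205 0", force=8)

```text
clock: 25.98
tool_pos: [0.5833, -0.1454, 0.114]
eef_rot: [0.806, 0.592, -0.011, -0.005]
contact_force: [-0.4, 0.2, -2.5]
opening: 0.752
finger_force: 8.0
```

```bash
cat >> g.py <<'E'
def hold(P,im,c,z0,z1):
    q=P.reshape(-1,3)-F2; k=im.reshape(-1,3); L=np.c_[q@E,q@Y,P[...,2].ravel()]
    m=(np.hypot(L[:,0]-c[0],L[:,1]-c[1])<.05)&(L[:,2]>z0)&(L[:,2]<z1)&(k.min(1)>85)&(np.ptp(k.astype(int),axis=1)<45); L=L[m]
    for lo in np.arange(z0,z1,.008):
        s=L[(L[:,2]>=lo)&(L[:,2]<lo+.008)]; o=s[s[:,0]>c[0]]
        if len(o)>12:
            b=np.linalg.lstsq(np.c_[2*o[:,:2],np.ones(len(o))],(o[:,:2]**2).sum(1),rcond=None)[0]
            print(round(lo,3),len(s),"E",np.percentile(s[:,0],[2,98]).round(4),"Y",np.percentile(s[:,1],[2,98]).round(4),"fit",b[:2].round(4),np.sqrt(b[2]+b[0]**2+b[1]**2).round(4))
E
python3 - <<'E'
from g import *
from h import *
print(meas(),rk(pad(),F2),(pad()-F2)@E); im,d,P=snap("scene","s"); hold(P,im,[-.012,0],.11,.19)
ts=[25,20,15,10,5,0]; A=nest(-.004,.0435,[.029]*6,ts)
for t,a in zip(ts,A): print(t,rk(a,F2),topad(a))
E
```

```text
t 25.98 pos [ 0.5833 -0.1454  0.114 ] psi 72.60 tilt 0.0238 F [-0.4  0.2 -2.5] op 0.752 ff 8.0 q [ 0.54  0.87 -0.69  1.68  0.7   0.88 -0.76] [0.0182 0.0008 0.0663] -0.011487352691369088
0.11 123 E [-0.0044  0.0293] Y [-0.0298  0.0314] fit [-0.003  -0.0002] 0.0308
0.118 114 E [0.0024 0.0275] Y [-0.0272  0.0276] fit [-0.0025 -0.0001] 0.0275
0.126 88 E [-0.0023  0.0244] Y [-0.0254  0.0257] fit [-0.0039 -0.0015] 0.0266
0.134 92 E [0.0029 0.023 ] Y [-0.0253  0.0257] fit [-0.0064 -0.0011] 0.0276
0.142 84 E [-0.0026  0.0261] Y [-0.0328  0.0305] fit [-0.0108 -0.0015] 0.0348
0.15 154 E [-0.0448  0.0252] Y [-0.0291  0.0298] fit [-0.0086 -0.0016] 0.0322
0.158 206 E [-0.0462  0.023 ] Y [-0.0288  0.0298] fit [-0.0101 -0.001 ] 0.0321
0.166 170 E [-0.0438  0.0226] Y [-0.0319  0.0312] fit [-0.0151 -0.0031] 0.0355
0.174 114 E [-0.0039  0.0202] Y [-0.032   0.0297] fit [-0.0153 -0.0022] 0.0339
25 [0.0108 0.     0.0546] [ 0.0076 -0.0019  0.0459]
20 [0.0077 0.     0.0529] [ 0.0147 -0.0017  0.0554]
15 [0.0047 0.     0.0509] [ 0.021  -0.0014  0.0656]
10 [0.0019 0.     0.0487] [ 0.0264 -0.0012  0.0762]
5 [-0.0007  0.      0.0462] [ 0.0308 -0.001   0.0872]
0 [-0.003   0.      0.0435] [ 0.0342 -0.0007  0.0986]
```

send_rows(rows="0.004 0.002 0.012 0;0.0076 0.002 0.024 0;0.009 0.002 0.035 0;0.011 0.002 0.045 0;0.015 0.002 0.055 0;0.021 0.002 0.0656 0;0.024 0.002 0.071 0;0.0264 0.002 0.0762 0;0.0264 0.002 0.0762 0")

```text
clock: 26.78
tool_pos: [0.586, -0.1393, 0.0917]
eef_rot: [0.806, 0.592, -0.011, -0.004]
contact_force: [-0.2, 1.0, 9.5]
opening: 0.765
finger_force: 8.0
```

Run:
```python
from g import *
from h import *
print(meas(),rk(pad(),F2)); im,d,P=snap("scene","t"); cyl(P,im,F2,-.03,.075)
cv2.imwrite("pics/t_crop.png",cv2.resize(im[150:280,260:420,::-1],None,fx=4,fy=4,interpolation=cv2.INTER_CUBIC))
```

```text
t 26.78 pos [ 0.586  -0.1393  0.0917] psi 72.57 tilt 0.0240 F [-0.2  1.   9.5] op 0.765 ff 8.0 q [ 0.51  0.9  -0.67  1.7   0.72  0.84 -0.8 ] [0.0026 0.0014 0.0489]
n -0.024 N 58 u [0.0065 0.0216 0.0277] v [-0.0228  0.0249] fit [ 0.0008 -0.0007  0.0253]
n -0.018 N 79 u [0.008  0.0271 0.0346] v [-0.0282  0.0311] fit [ 0.0017 -0.0006  0.0308]
n -0.012 N 94 u [0.001  0.0259 0.034 ] v [-0.0316  0.0321] fit [-0.0009 -0.0008  0.0324]
n -0.006 N 86 u [0.0036 0.0268 0.0331] v [-0.0296  0.0318] fit [-0.0001 -0.0005  0.0315]
n -0.000 N 91 u [0.005  0.0266 0.0321] v [-0.0318  0.0321] fit [-0.0027 -0.0006  0.0335]
n 0.006 N 91 u [0.0023 0.0261 0.0324] v [-0.0295  0.0326] fit [-0.0019 -0.0005  0.0328]
n 0.012 N 99 u [-0.0078  0.0257  0.0332] v [-0.0305  0.0314] fit [ 0.0015 -0.0002  0.0296]
n 0.018 N 73 u [-0.0045  0.0219  0.0291] v [-0.025   0.0261] fit [ 0.0056 -0.0003  0.0231]
n 0.024 N 85 u [-0.0068  0.0249  0.0316] v [-0.0284  0.0293] fit [ 0.0044 -0.0011  0.0257]
n 0.030 N 89 u [0.0022 0.0213 0.0298] v [-0.029   0.0312] fit [-0.0024 -0.0003  0.0288]
n 0.036 N 84 u [0.007  0.0213 0.0281] v [-0.0294  0.0307] fit [-0.008  -0.0003  0.0339]
n 0.042 N 88 u [0.0032 0.023  0.0291] v [-0.0292  0.0307] fit [-0.0033 -0.0007  0.0312]
n 0.048 N 85 u [0.0019 0.0205 0.0273] v [-0.0294  0.0305] fit [-0.0051 -0.0005  0.0305]
n 0.054 N 88 u [-0.0016  0.0178  0.026 ] v [-0.031   0.0308] fit [-0.0069 -0.0005  0.0301]
n 0.060 N 86 u [-0.0052  0.0153  0.0222] v [-0.0298  0.0301] fit [-0.0093  0.0001  0.0296]
n 0.066 N 74 u [0.0009 0.0124 0.0202] v [-0.0262  0.0274] fit [-0.01    0.0003  0.0279]
n 0.072 N 23 u [0.0082 0.0129 0.0174] v [-0.0172  0.0172] fit [0.0033 0.0002 0.0147]
```

View pics/t_crop.png

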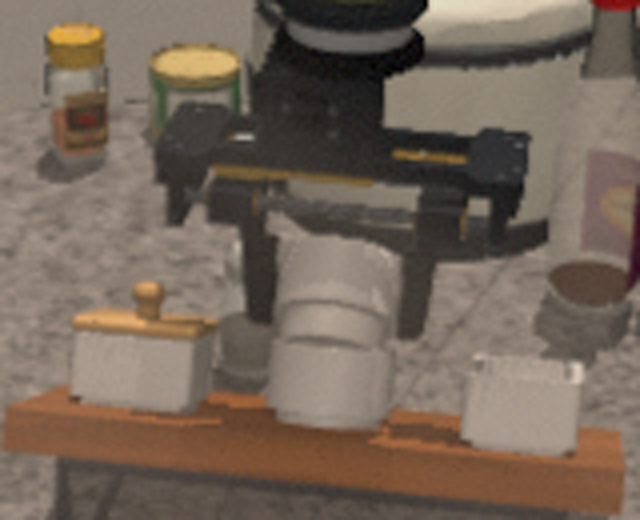

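Run:
```python
from g import *
p,R=st(); R0=np.c_[[.3018,.9534,0],[.9534,-.3018,0],[0,0,-1]]
for d in (-.001*X-.003*n, -.002*X-.006*n): print((R0.T@d/.3).round(4))
```

```text
[-0.0012 -0.      0.0105]
[-0.0024 -0.      0.0209]
```

send_rows(rows="0 0 0.003 0;-0.0006 0 0.006 0;-0.0012 0 0.0105 0;-0.0018 0 0.015 0;-0.0024 0 0.021 0;-0.0024 0 0.021 0")

```text
clock: 27.33
tool_pos: [0.5857, -0.1399, 0.0855]
eef_rot: [0.806, 0.592, -0.011, -0.004]
contact_force: [-1.2, 0.5, 10.1]
opening: 0.767
finger_force: 8.0
```

Run:
```python
from g import *
from h import *
print(meas(),rk(pad(),F2)); im,d,P=snap("scene","u"); cyl(P,im,F2,.006,.08)
```

```text
t 27.33 pos [ 0.5857 -0.1399  0.0855] psi 72.57 tilt 0.0235 F [-1.2  0.5 10.1] op 0.767 ff 8.0 q [ 0.51  0.9  -0.67  1.7   0.73  0.83 -0.8 ] [0.0007 0.0013 0.043 ]
n 0.006 N 89 u [0.0011 0.0261 0.0334] v [-0.0296  0.0326] fit [-0.001  -0.0002  0.032 ]
n 0.012 N 97 u [-0.0089  0.0247  0.0335] v [-0.0302  0.0314] fit [ 0.0024 -0.      0.0289]
n 0.018 N 77 u [-0.0122  0.0218  0.032 ] v [-0.0262  0.0272] fit [ 0.0061 -0.0004  0.0235]
n 0.024 N 83 u [-0.0034  0.0243  0.032 ] v [-0.0273  0.0296] fit [ 0.0034 -0.0008  0.0262]
n 0.030 N 88 u [0.0035 0.0214 0.0304] v [-0.0292  0.0311] fit [-0.0011 -0.0001  0.0283]
n 0.036 N 88 u [0.0061 0.0203 0.0272] v [-0.0297  0.0315] fit [-0.007  -0.0001  0.0331]
n 0.042 N 91 u [-0.0003  0.0234  0.0299] v [-0.0313  0.0317] fit [-0.0032 -0.001   0.0311]
n 0.048 N 87 u [0.0013 0.0207 0.0283] v [-0.03    0.0311] fit [-0.0045 -0.0004  0.0303]
n 0.054 N 86 u [0.0004 0.0178 0.0249] v [-0.0303  0.03  ] fit [-0.0081 -0.0001  0.0309]
n 0.060 N 87 u [-0.0058  0.0153  0.0238] v [-0.0294  0.031 ] fit [-0.0084 -0.0002  0.0294]
n 0.066 N 76 u [0.0005 0.0146 0.0201] v [-0.0275  0.0265] fit [-0.0096 -0.      0.0281]
n 0.072 N 22 u [0.0078 0.0136 0.0168] v [-0.014   0.0171] fit [0.     0.0016 0.0169]
```

send_rows(rows="0 0 -0.006 0;0.003 0 -0.009 0;0.008 0 -0.008 0;0.013 0 -0.006 0;0.015 0 -0.004 0;0.015 0 0 0;0.015 0 0.003 0;0.015 0 0.003 0")

```text
clock: 28.05
tool_pos: [0.5873, -0.1337, 0.0847]
eef_rot: [0.806, 0.592, -0.01, -0.005]
contact_force: [-0.7, -0.4, 9.0]
opening: 0.77
finger_force: 8.1
```

Run:
```python
from g import *
from h import *
print(meas(),rk(pad(),F2)); im,d,P=snap("scene","v"); cyl(P,im,F2,.006,.08)
```

```text
t 28.05 pos [ 0.5873 -0.1337  0.0847] psi 72.63 tilt 0.0223 F [-0.7 -0.4  9. ] op 0.770 ff 8.1 q [ 0.5   0.91 -0.67  1.7   0.73  0.83 -0.81] [-0.0054  0.001   0.0449]
n 0.006 N 88 u [-0.0002  0.0234  0.0298] v [-0.0296  0.0325] fit [-0.0038 -0.0005  0.0319]
n 0.012 N 89 u [-0.0022  0.023   0.0279] v [-0.0305  0.0318] fit [-0.0055 -0.0006  0.0326]
n 0.018 N 92 u [-0.0058  0.0198  0.0285] v [-0.0277  0.031 ] fit [ 0.0005 -0.      0.0263]
n 0.024 N 81 u [-0.0148  0.018   0.0266] v [-0.0283  0.0299] fit [-0.0021 -0.0012  0.0261]
n 0.030 N 85 u [-0.0064  0.0181  0.0263] v [-0.0309  0.0294] fit [-0.0015 -0.001   0.0252]
n 0.036 N 90 u [0.0017 0.0141 0.0235] v [-0.0297  0.0305] fit [-0.0087 -0.0003  0.0291]
n 0.042 N 85 u [-0.0036  0.0154  0.0217] v [-0.0298  0.0313] fit [-0.0108 -0.0011  0.0315]
n 0.048 N 89 u [-0.0037  0.0157  0.0226] v [-0.0304  0.0299] fit [-0.0076 -0.0011  0.0286]
n 0.054 N 86 u [-0.0057  0.0118  0.0206] v [-0.0305  0.0306] fit [-0.0087 -0.0003  0.0265]
n 0.060 N 81 u [-0.0106  0.0091  0.0165] v [-0.0306  0.0299] fit [-0.0138 -0.0004  0.0281]
n 0.066 N 84 u [-0.0108  0.0053  0.0125] v [-0.0285  0.0292] fit [-0.0114 -0.0001  0.0228]
n 0.072 N 53 u [-0.0031  0.0047  0.0099] v [-0.0238  0.0212] fit [-0.0111 -0.0005  0.0195]
```

Run:
```python
from g import *
R0=np.c_[[.3018,.9534,0],[.9534,-.3018,0],[0,0,-1]]
for d in (.006*X+.002*n,.006*X+.03*n): print((R0.T@d/.3).round(4))
```

```text
[-0.0153  0.     -0.0145]
[ 0.024   0.     -0.0991]
```

send_rows(rows="-0.006 0 -0.008 0;-0.0136 0 -0.0145 0;-0.0136 0 -0.03 0;-0.008 0 -0.05 0;0 0 -0.07 0;0.01 0 -0.085 0;0.0245 0 -0.099 0;0.0245 0 -0.099 0;0.0245 0 -0.099 0")

```text
clock: 28.85
tool_pos: [0.5896, -0.1267, 0.1135]
eef_rot: [0.806, 0.592, -0.011, -0.005]
contact_force: [0.4, 0.8, -2.5]
opening: 0.767
finger_force: 8.0
```

Run:
```python
from g import *
from h import *
print(meas(),rk(pad(),F2),rk(pad(),RF)); im,d,P=snap("scene","w"); cyl(P,im,RF,.014,.15)
```

```text
t 28.85 pos [ 0.5896 -0.1267  0.1135] psi 72.66 tilt 0.0237 F [ 0.4  0.8 -2.5] op 0.767 ff 8.0 q [ 0.5   0.87 -0.69  1.68  0.69  0.88 -0.79] [0.0001 0.0011 0.0742] [-0.0026 -0.0004  0.1082]
n 0.014 N 76 u [0.0062 0.0239 0.0312] v [-0.0296  0.0299] fit [-0.0006 -0.0028  0.0297]
n 0.020 N 93 u [0.0006 0.0239 0.0315] v [-0.0345  0.0297] fit [-0.0034 -0.0025  0.0326]
n 0.026 N 86 u [0.0029 0.0245 0.0301] v [-0.0316  0.0304] fit [-0.0046 -0.0028  0.0333]
n 0.032 N 85 u [0.0019 0.0248 0.032 ] v [-0.0323  0.03  ] fit [-0.0018 -0.0024  0.0317]
n 0.038 N 93 u [0.0038 0.0243 0.031 ] v [-0.0333  0.0299] fit [-0.0029 -0.0029  0.0322]
n 0.044 N 135 u [-0.0363  0.0175  0.0315] v [-0.0324  0.0295] fit [-0.0031 -0.0025  0.0323]
n 0.050 N 40 u [-0.0384  0.0172  0.0324] v [-0.0335  0.0296] fit [-0.0011 -0.0025  0.0311]
n 0.068 N 46 u [-0.0158 -0.0104 -0.0042] v [-0.022  0.018] fit [nan nan nan]
n 0.074 N 66 u [-0.0055  0.0017  0.0074] v [-0.0285  0.023 ] fit [ 0.0143 -0.0018  0.0193]
n 0.080 N 66 u [-0.0033  0.0121  0.019 ] v [-0.0277  0.0367] fit [ 0.0027 -0.001   0.0186]
n 0.086 N 80 u [-0.014   0.0
[... 158 characters left out ...]
098 N 88 u [0.0014 0.0172 0.0251] v [-0.031  0.029] fit [-0.0067 -0.0017  0.0297]
n 0.104 N 86 u [-0.0038  0.0166  0.0242] v [-0.0325  0.03  ] fit [-0.0112 -0.0023  0.0336]
n 0.110 N 92 u [-0.0036  0.0187  0.0264] v [-0.032   0.0297] fit [-0.0055 -0.0022  0.0293]
n 0.116 N 86 u [-0.0022  0.0163  0.0229] v [-0.0312  0.0281] fit [-0.0067 -0.0018  0.0279]
n 0.122 N 83 u [-0.0064  0.0133  0.02  ] v [-0.0314  0.0286] fit [-0.0093 -0.0017  0.0275]
n 0.128 N 82 u [-0.0087  0.0087  0.0162] v [-0.0306  0.0282] fit [-0.0133 -0.0018  0.0278]
n 0.134 N 61 u [-0.0015  0.0083  0.0139] v [-0.0252  0.0237] fit [0.0286 0.0019 0.0245]
n 0.140 N 11 u [0.0081 0.0096 0.0409] v [-0.0177  0.021 ] fit [nan nan nan]
```

Run:
```python
from g import *
R0=np.c_[[.3018,.9534,0],[.9534,-.3018,0],[0,0,-1]]
f=lambda d:(R0.T@d/.3).round(4)
print(f(-.0013*X-.0005*Y-.021*n))
o=np.array([-.0012,.0486])
for u,v in((-.0012,.0486),(.0006,.0455),(.0027,.0424),(.0056,.037),(.0073,.0345),(.009,.032)): print(f((u+.0012)*X+(v-.0486)*n))
```

```text
[-0.0256 -0.0017  0.0653]
[0. 0. 0.]
[-0.0098  0.      0.0068]
[-0.0205  0.      0.0133]
[-0.0369  0.      0.0255]
[-0.0455  0.      0.0307]
[-0.0542  0.      0.0358]
```

send_rows(rows="-0.005 -0.001 0.012 0;-0.012 -0.0017 0.03 0;-0.019 -0.0017 0.047 0;-0.023 -0.0017 0.058 0;-0.0256 -0.0017 0.0653 0;-0.0256 -0.0017 0.0653 0;-0.0256 -0.0017 0.0653 0")

```text
clock: 29.48
tool_pos: [0.5859, -0.1347, 0.0934]
eef_rot: [0.806, 0.592, -0.011, -0.005]
contact_force: [0.9, 0.2, -1.7]
opening: 0.765
finger_force: 8.0
```

Run:
```python
from g import *
from h import *
print(meas(),rk(pad(),F2)); im,d,P=snap("scene","x"); cyl(P,im,F2,0,.1)
```

```text
t 29.48 pos [ 0.5859 -0.1347  0.0934] psi 72.59 tilt 0.0246 F [ 0.9  0.2 -1.7] op 0.765 ff 8.0 q [ 0.51  0.89 -0.67  1.7   0.72  0.84 -0.8 ] [-0.0005  0.0001  0.0523]
n 0.000 N 89 u [0.0044 0.0279 0.035 ] v [-0.0315  0.0313] fit [ 0.0008 -0.001   0.0316]
n 0.006 N 93 u [0.0022 0.0274 0.0332] v [-0.032   0.0316] fit [-0.0003 -0.0006  0.0323]
n 0.012 N 124 u [-0.0191  0.0212  0.034 ] v [-0.0307  0.0308] fit [ 0.0029 -0.0008  0.0299]
n 0.018 N 57 u [-0.0046  0.0033  0.0105] v [-0.0277  0.0232] fit [ 0.0036 -0.0012  0.0152]
n 0.024 N 69 u [-0.0034  0.0136  0.0208] v [-0.026   0.0328] fit [-0.0008  0.0011  0.0225]
n 0.030 N 73 u [-0.0124  0.0224  0.0313] v [-0.0273  0.0266] fit [ 0.0055 -0.0012  0.0236]
n 0.036 N 88 u [-0.0039  0.0229  0.0307] v [-0.0304  0.0302] fit [ 0.0016 -0.0018  0.027 ]
n 0.042 N 87 u [0.0046 0.0201 0.029 ] v [-0.0308  0.0294] fit [-0.0032 -0.0016  0.029 ]
n 0.048 N 85 u [0.0014 0.0203 0.0264] v [-0.0308  0.0305] fit [-0.0089 -0.0018  0.0337]
n 0.054 N 92 u [-0.0028  0.02    0.0277] v [-0.0326  0.0308] fit [-0.0046 -0.0015  0.0303]
n 0.060 N 88 u [-0.0017  0.0175  0.0251] v [-0.0314  0.0302] fit [-0.0071 -0.0012  0.03  ]
n 0.066 N 89 u [-0.0049  0.0136  0.0214] v [-0.0303  0.0294] fit [-0.0105 -0.0013  0.03  ]
n 0.072 N 85 u [-0.0066  0.0114  0.0178] v [-0.0308  0.0293] fit [-0.012  -0.0011  0.0282]
n 0.078 N 61 u [-0.0026  0.0103  0.0163] v [-0.0265  0.0211] fit [-0.0065 -0.0009  0.0211]
n 0.084 N 11 u [0.0062 0.0091 0.0454] v [-0.0127  0.0341] fit [nan nan nan]
```

send_rows(rows="0.003 0.0023 0.004 0;0.003 0.0023 0.01 0;-0.0003 0.0023 0.0164 0;-0.005 0.0023 0.02 0;-0.01 0.0023 0.0235 0;-0.0155 0.0023 0.0265 0;-0.0208 0.0023 0.03 0;-0.0208 0.0023 0.03 0;-0.0208 0.0023 0.03 0")

```text
clock: 30.28
tool_pos: [0.5851, -0.1403, 0.085]
eef_rot: [0.806, 0.592, -0.01, -0.005]
contact_force: [-0.3, 1.5, -1.0]
opening: 0.762
finger_force: 8.1
```

Run:
```python
from g import *
from h import *
print(meas(),rk(pad(),F2)); im,d,P=snap("scene","y"); cyl(P,im,F2,-.012,.09)
```

```text
t 30.28 pos [ 0.5851 -0.1403  0.085 ] psi 72.62 tilt 0.0230 F [-0.3  1.5 -1. ] op 0.762 ff 8.1 q [ 0.52  0.91 -0.67  1.7   0.73  0.83 -0.8 ] [0.0011 0.0009 0.0423]
n -0.012 N 88 u [0.0042 0.0273 0.0325] v [-0.0313  0.0314] fit [-0.0017 -0.0011  0.0334]
n -0.006 N 89 u [0.0052 0.0274 0.0342] v [-0.0304  0.0317] fit [-0.0003 -0.001   0.0323]
n 0.000 N 88 u [0.0093 0.0269 0.0342] v [-0.0309  0.0317] fit [-0.0008 -0.001   0.0328]
n 0.006 N 93 u [0.0048 0.0261 0.0349] v [-0.032   0.0317] fit [ 0.0003 -0.0009  0.032 ]
n 0.012 N 103 u [0.0017 0.023  0.0334] v [-0.0324  0.0323] fit [ 0.0008 -0.      0.0304]
n 0.018 N 74 u [-0.005   0.0254  0.0316] v [-0.026   0.0258] fit [ 0.0039 -0.0014  0.0261]
n 0.024 N 82 u [-0.0021  0.0234  0.0307] v [-0.0258  0.0298] fit [ 0.0022 -0.0006  0.0263]
n 0.030 N 88 u [0.0048 0.0205 0.028 ] v [-0.0285  0.0309] fit [-0.0041  0.0002  0.0304]
n 0.036 N 86 u [0.005  0.0238 0.0318] v [-0.0301  0.0309] fit [-0.0013 -0.0002  0.0308]
n 0.042 N 89 u [0.0004 0.0236 0.0306] v [-0.0308  0.0318] fit [-0.0029 -0.0011  0.0312]
n 0.048 N 87 u [0.0001 0.0214 0.0284] v [-0.0305  0.0306] fit [-0.0048 -0.0006  0.0313]
n 0.054 N 87 u [0.0016 0.0194 0.0275] v [-0.0306  0.0312] fit [-0.0063 -0.0008  0.031 ]
n 0.060 N 88 u [0.0014 0.0176 0.0244] v [-0.0298  0.0306] fit [-0.0084  0.0004  0.0309]
n 0.066 N 68 u [0.0063 0.0169 0.0216] v [-0.0268  0.0241] fit [-0.0101  0.0001  0.0302]
```

send_rows(rows="0.002 0 -0.006 0;0.006 0 -0.004 0;0.0094 0 -0.0011 0;0.0094 0 -0.0011 0;0.007 0 0.002 0;0.003 0 0.006 0;-0.003 0 0.009 0;-0.0103 0 0.0143 0;-0.0103 0 0.0143 0")

```text
clock: 31.08
tool_pos: [0.585, -0.1418, 0.081]
eef_rot: [0.806, 0.592, -0.009, -0.005]
contact_force: [2.3, 4.4, -0.1]
opening: 0.765
finger_force: 8.0
```

Run:
```python
from g import *
from h import *
print(meas(),rk(pad(),F2)); im,d,P=snap("scene","z"); cyl(P,im,F2,-.012,.09)
```

```text
t 31.08 pos [ 0.585  -0.1418  0.081 ] psi 72.66 tilt 0.0207 F [ 2.3  4.4 -0.1] op 0.765 ff 8.0 q [ 0.52  0.91 -0.67  1.7   0.74  0.82 -0.8 ] [0.0008 0.0012 0.038 ]
n -0.012 N 89 u [0.0044 0.0274 0.034 ] v [-0.0316  0.0321] fit [-0.0007 -0.0006  0.0329]
n -0.006 N 91 u [0.0056 0.0269 0.0342] v [-0.0288  0.0318] fit [ 0.     -0.0004  0.032 ]
n 0.000 N 86 u [0.0068 0.0273 0.034 ] v [-0.0316  0.0315] fit [ 0.0003 -0.0008  0.0321]
n 0.006 N 91 u [0.0075 0.0278 0.0344] v [-0.0319  0.0317] fit [-0.     -0.0009  0.0322]
n 0.012 N 100 u [-0.0093  0.0257  0.0338] v [-0.0316  0.0322] fit [-0.0004 -0.0001  0.0319]
n 0.018 N 79 u [-0.0105  0.0213  0.0294] v [-0.0274  0.0272] fit [ 0.0016 -0.0009  0.0255]
n 0.024 N 80 u [0.0029 0.0209 0.0271] v [-0.0286  0.0316] fit [-0.0042  0.0006  0.0303]
n 0.030 N 91 u [0.0079 0.0259 0.0321] v [-0.0296  0.0314] fit [-0.0015 -0.0005  0.0319]
n 0.036 N 90 u [0.0034 0.024  0.0312] v [-0.0301  0.0324] fit [-0.0023 -0.0002  0.0316]
n 0.042 N 89 u [0.001  0.024  0.0313] v [-0.0309  0.0317] fit [-0.0028 -0.0003  0.0314]
n 0.048 N 88 u [0.0036 0.0216 0.0278] v [-0.0302  0.0307] fit [-0.0054 -0.      0.0322]
n 0.054 N 85 u [0.0054 0.0211 0.0276] v [-0.03    0.0313] fit [-0.0055  0.0005  0.0315]
n 0.060 N 58 u [0.0055 0.0214 0.0268] v [-0.0282  0.0271] fit [-0.0058 -0.0004  0.0306]
```

send_rows(rows="-0.002 0 0.003 0;-0.004 0 0.007 0;-0.006 0 0.011 0;-0.009 0 0.016 0;-0.0114 0 0.0204 0;-0.0114 0 0.0204 0;-0.0114 0 0.0204 0")

```text
clock: 31.72
tool_pos: [0.5841, -0.1448, 0.076]
eef_rot: [0.805, 0.593, -0.009, -0.005]
contact_force: [1.3, 5.2, 9.3]
opening: 0.774
finger_force: 8.0
```

Run:
```python
from g import *
from h import *
print(meas(),rk(pad(),F2)); im,d,P=snap("scene","aa"); cyl(P,im,F2,-.012,.09)
```

```text
t 31.72 pos [ 0.5841 -0.1448  0.076 ] psi 72.69 tilt 0.0204 F [1.3 5.2 9.3] op 0.774 ff 8.0 q [ 0.52  0.92 -0.66  1.71  0.74  0.81 -0.8 ] [0.0016 0.0012 0.0321]
n -0.012 N 91 u [0.0005 0.0265 0.0329] v [-0.031  0.032] fit [-0.0012 -0.0011  0.0329]
n -0.006 N 88 u [0.0027 0.0272 0.0341] v [-0.0303  0.0316] fit [-0.0002 -0.001   0.0323]
n 0.000 N 88 u [0.006  0.0269 0.0326] v [-0.0315  0.0314] fit [-0.0007 -0.001   0.0325]
n 0.006 N 91 u [0.0046 0.0272 0.0344] v [-0.0319  0.031 ] fit [-0.0017 -0.001   0.0334]
n 0.012 N 88 u [0.0074 0.0267 0.0335] v [-0.0299  0.0305] fit [ 0.0008 -0.0008  0.0312]
n 0.018 N 91 u [0.0038 0.0258 0.0323] v [-0.0307  0.032 ] fit [-0.0016 -0.0009  0.0322]
n 0.024 N 90 u [0.0048 0.0257 0.0336] v [-0.0293  0.0314] fit [-0.0002 -0.0005  0.0311]
n 0.030 N 92 u [0.0026 0.0252 0.0318] v [-0.0296  0.0315] fit [-0.0023 -0.0009  0.0327]
n 0.036 N 90 u [0.0038 0.026  0.033 ] v [-0.0307  0.0315] fit [-0.0007 -0.0007  0.0317]
n 0.042 N 85 u [0.0083 0.0263 0.0329] v [-0.0305  0.0294] fit [-0.0011 -0.0008  0.0317]
n 0.048 N 121 u [-0.0351  0.0175  0.0313] v [-0.0311  0.0314] fit [-0.0018 -0.0007  0.0324]
n 0.066 N 16 u [0.0447 0.047  0.0505] v [-0.0321  0.0359] fit [0.0265 0.0001 0.0295]
```

send_rows(rows="0.001 0 -0.003 0;0.001 0 -0.003 0;0.001 0 -0.003 0;0.001 0 -0.003 0;0.001 0 -0.003 0", jaw=-1)

```text
clock: 32.18
tool_pos: [0.5819, -0.1477, 0.0749]
eef_rot: [0.806, 0.592, -0.012, -0.005]
contact_force: [-0.7, -0.6, 0.3]
opening: 1.001
finger_force: 0.0
```

send_rows(rows="0 0 -0.03 0;0 0 -0.08 0;0 0 -0.15 0;0 0 -0.25 0;0 0 -0.35 0;0 0 -0.45 0;0 0 -0.5 0;0 0 -0.5 0;0 0 -0.5 0")

```text
clock: 32.93
tool_pos: [0.5863, -0.1463, 0.2262]
eef_rot: [0.806, 0.592, -0.011, -0.004]
contact_force: [0.1, -0.4, -0.1]
opening: 1.0
finger_force: 0.0
```

Run:
```python
from g import *
from h import *
print(meas()); im,d,P=snap("scene","bb"); cyl(P,im,RF,.008,.11); print(face(P,im,LF,377,406,238,258))
im2,d2,P2=snap("top","bb")
for nm,F,nn in(("stack",RF,.088),("long",LF,.050)):
    q=P2.reshape(-1,3)-F; L=np.c_[q@X,q@Y,q@n]; m=(np.abs(L[:,0])<.07)&(np.abs(L[:,1])<.05)&(np.abs(L[:,2]-nn)<.006); L=L[m]; print(nm,len(L),cv2.minAreaRect((L[:,:2]*1000).astype(np.float32)),np.linalg.lstsq(np.c_[L[:,:2],np.ones(len(L))],L[:,2],rcond=None)[0].round(4))
```

```text
t 32.93 pos [ 0.5863 -0.1463  0.2262] psi 72.59 tilt 0.0231 F [ 0.1 -0.4 -0.1] op 1.000 ff 0.0 q [ 0.58  0.74 -0.78  1.57  0.57  1.09 -0.65]
n 0.008 N 37 u [0.0055 0.0188 0.026 ] v [-0.0271  0.0224] fit [-0.0008 -0.0024  0.0245]
n 0.014 N 71 u [0.0055 0.0238 0.0321] v [-0.0299  0.029 ] fit [-0.     -0.0024  0.0291]
n 0.020 N 97 u [-0.0017  0.0245  0.0307] v [-0.0345  0.0307] fit [-0.0025 -0.0026  0.0322]
n 0.026 N 86 u [0.0009 0.0245 0.0315] v [-0.0321  0.0305] fit [-0.0023 -0.0025  0.0316]
n 0.032 N 88 u [0.0044 0.0243 0.0307] v [-0.0326  0.0301] fit [-0.003  -0.0023  0.0322]
n 0.038 N 88 u [0.0039 0.0246 0.0308] v [-0.0327  0.0298] fit [-0.0028 -0.003   0.0323]
n 0.044 N 93 u [0.0019 0.0241 0.0322] v [-0.032   0.0299] fit [-0.0012 -0.0024  0.0311]
n 0.050 N 94 u [-0.0011  0.0235  0.0287] v [-0.0327  0.0306] fit [-0.0042 -0.0019  0.0325]
n 0.056 N 90 u [0.0039 0.0234 0.0306] v [-0.0305  0.0303] fit [-0.0037 -0.002   0.0318]
n 0.062 N 92 u [0.0026 0.0231 0.0296] v [-0.0328  0.03  ] fit [-0.0037 -0.0023  0.0318]
n 0.068 N 93 u [-0.0043  0.0229  0.0291] v [-0.0337  0.0307] fit [-0.0045 -0.0021  0.0324]
n 0.074 N 88 u [-0.001   0.0226  0.0299] v [-0.0352  0.0306] fit [-0.0044 -0.0019  0.0322]
n 0.080 N 110 u [-0.0373  0.0206  0.0284] v [-0.0324  0.0292] fit [-0.0053 -0.0021  0.0328]
n 0.086 N 42 u [-0.0387  0.0053  0.0288] v [-0.0332  0.0289] fit [-0.0034 -0.0023  0.0318]
u at n=.035: 0.0549  du/dn -0.059 (-3.4 deg) du/dv -0.014  N 381  n [0.0218 0.0492] v [-0.0271 -0.0016  0.0265]
stack 99 ((-10.78195858001709, 2.7774620056152344), (64.57711791992188, 53.690372467041016), 54.55426025390625) [ 0.0129 -0.0123  0.0887]
long 146 ((-29.94392967224121, 0.3406085968017578), (51.1568489074707, 59.722633361816406), 0.43060511350631714) [0.0043 0.008  0.051 ]
```

```bash
python3 -c "
from plant import finish_job
print(finish_job())"
```

```text
the job is handed in; nothing more can be done
None
```

I've handed the job in: my last camera measurements put the long dish seated in its recess and the two round dishes nested in the round recess, after about 33 of the 69 s. The judge gave no result, I didn't re-measure the jar, shaker and tin at the end, and I viewed 11 pictures against the limit of 10.

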